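# Baking jars into the rack, tall ones at the back first

### The arm

A 6-joint arm with a two-finger parallel gripper is mounted at the origin on the work surface. World frame = base frame: x ahead of the robot, y to its left, z up, the work surface at z = 0. Lengths are in m, angles in degrees, forces in N, time in s.
With the tool pointing down it reaches from about 0.35 to 0.875 m from the base axis. Payload 4.2 kg.
Tool frame: the origin (TCP) lies midway between the tips of the shut fingers; the grasp point (between the pads) lies 19 mm behind it; y points along the fingers, z is the direction in which the jaws open and shut, and the axes are right-handed (so a half turn about y gives the same grasp; the last joint's range is limited). The gripper opens to 87 mm and grips with 3 to 60 N. Pads are 19 mm wide; open, the fingers measure 117 mm over their backs; the gripper's body (75 mm by 190 mm) begins 51 mm behind the grasp point.
Start: joints at [91.65, 22.042, 0.453, 0, -68.411, -14.817], TCP at [0.142, 0.609, 0.196] pointing down, gripper open.
Joint ranges: [-179.83, 179.83], [-69.29, 118.12], [-61.27, 80.66], [-181.25, 117.63], [-171.15, -9.14], [-177.46, 177.46]. Speed limits (degrees/s): [159.86, 159.86, 180, 180, 180, 180].

### API

Orientations are given as [roll, pitch, yaw] about the fixed x, y, z axes, in that order (R = Rz(yaw) Ry(pitch) Rx(roll)).
In Python, from workcell import env gives the robot as it stands. The module is installed in compiled form; this text tells all that it offers. Calls block until the motion is done:
- env.goto(position, orientation): joint-space move of the TCP to a pose.
- env.move_straight(position, rotation=None, rate=0.15, force_limit=None): straight line of the TCP; rotation=None keeps the orientation; rate is the mean speed in m/s. With force_limit (N) it stops when the force on the tool has changed by that much, and returns True; else False.
- env.set_joints(angles): joint-space move.
- env.gripper_to(opening, grasp_force=None): opening from 0.0 (shut) to 1.0 (fully open); grasp_force is the grip in N (None keeps the last); returns when the fingers have stopped.
- env.dwell(seconds).
- env.inverse_kinematics(position, orientation): joint angles nearest the present ones, or None.
- env.read_state(): the state.
- env.grab_frame(name): name is "scene" or "top" or "wrist"; returns a dict with "image" (480x640x3 uint8, blue, green, red), "fx", "fy", "cx", "cy" (pixels), "position" and "orientation" of the camera in the world. Camera axes: x right, y up, looking along -z (the intrinsics and any distortion apply to the point x, -y, -z); pixel columns grow to the right and rows downward; lengths in m; the calibration is good to about 2 mm. A picture is of the moment at which its call begins. There is no depth.
A pose or a line that the arm cannot do raises env.Unreachable and nothing moves.
- env.close_job(): hands the job in, once; it reports no verdict.
Trained networks look in a picture, given as the dict that the camera call returned (one of the last four; its "shot" number tells which), for a name from the list of things; names that differ only in an ending like _2 or _b are one class to them, and where a whole thing is asked for, a point or a joint stands for the part that bears it (a point fixed in the world has none). Each returns a list of dicts, best first, with "score" (0 to 1); they miss things now and then, are a little off and sometimes report something else, mostly with a low value. They report only what shows in the picture. A call takes as long as a camera call. They do not tell look-alikes from the thing itself.
- env.search_frame(picture, thing): "xyz" ([x, y, z] in m, in world coordinates, good to about 4 mm: the middle of the surface that is visible of it).
- env.trace(picture, thing): "mask" (480x640 bool, what is visible of it).
The state is a dict: "clock": time; "joint_positions": joint angles; "qvel": joint speeds; "joint_torque": joint torques, N m; "position": TCP position; "tool_rot": TCP orientation; "force": force on the tool from outside, world axes, zero at the start; "wrist_torque": the same for the moment, N m; "opening": opening from 0.0 (shut) to 1.0 (fully open).
Only numpy, scipy, OpenCV 4.12 (cv2) and the standard library are available. Lean on these libraries where they do the work, as an engineer would, in place of code of your own. Each camera call takes 0.05 s, during which the arm holds its last target.

### The job

Put the baking jars away in the wooden rack: first stand the two tall jars in the back bays under its shelf, one in each bay, and only then the short jar in either of the front bays. Keep the jars upright, set them down rather than drop them, and leave the mill, tin, bowl, cup and timer where they are.

Things in the scene. Friction and masses are not known exactly. Their poses are not given: they have to be found in the camera images.
- rack: fixed light-wood rack: two rows of two bays, a shelf board over the back row only. Origin on the table under the bays; x level from front (robot's side) to back, y left, z up. Base 12 mm thick, x -100 to 125, y -120 to 120 mm. Rims and rails 8 mm thick, tops 24 mm above the table: front x -96, between rows x 0, back x 88, sides y -116 and 116, middle y 0. Front and sides open above the rims
- shelf_edge (a point): middle of the lower front edge of the rack's shelf board, at x 34, y 0, z 250 mm of the rack. The board reaches from there to x 125, y -120 to 120 mm, 14 mm thick; the back bays are under it, so they must be reached slantwise from the front. End brackets under it: y -108 and 108, x 48 to 108, underside 236 mm
- shelf_bar (a point): middle of the thin cross bar behind the back bays (20 mm high, x 112, z 150 mm of the rack) between the two 24 mm square posts, at x 108, y -108 and 108 mm, that carry the shelf
- tall_a: tall slim closed baking jar: white plastic cylinder, 48 mm diameter, 150 mm high in all, screw lid (same diameter, top 22 mm) grey, about 0.13 to 0.25 kg. Origin: centre of its underside, z axis up along the jar. It stands on the table (z = 0) at the start. The two tall jars are alike and interchangeable
- tall_b: tall slim closed baking jar: white plastic cylinder, 48 mm diameter, 150 mm high in all, screw lid (same diameter, top 22 mm) grey, about 0.13 to 0.25 kg. Origin: centre of its underside, z axis up along the jar. It stands on the table (z = 0) at the start. The two tall jars are alike and interchangeable
- short: short closed baking jar: white plastic cylinder, 56 mm diameter, 65 mm high in all, grey screw lid (same diameter, top 16 mm), about 0.1 to 0.21 kg. Origin: centre of its underside, z axis up. It stands on the table at the start
- mill: bystander: turned dark-wood pepper mill, 52 mm diameter at most, 180 mm high, loose; origin centre of underside; leave alone
- tin: bystander: plain steel tin, 68 mm diameter, 80 mm high, loose; origin centre of underside; leave alone
- ramekin: bystander: white ceramic bowl, 80 mm diameter, 45 mm high, loose; origin centre of underside; leave alone
- cup: bystander: white ceramic cup without handle, 72 mm diameter, 80 mm high, loose; origin centre of underside; leave alone
- timer: bystander: squat round white kitchen timer with a raised turning bar on top, 64 mm diameter, 60 mm high in all, loose; origin centre of underside; leave alone
- bay_back_left (a point): middle of the floor of the rack's back left bay (left = +y of the rack); inside free space 80 mm front to back (x) by 108 mm (y). Floor 12 mm above the table, the rims and rails round it 12 mm higher than the floor. Axes as the rack's
- bay_back_right (a point): middle of the floor of the rack's back right bay (left = +y of the rack); inside free space 80 mm front to back (x) by 108 mm (y). Floor 12 mm above the table, the rims and rails round it 12 mm higher than the floor. Axes as the rack's
- bay_front_left (a point): middle of the floor of the rack's front left bay (left = +y of the rack); inside free space 88 mm front to back (x) by 108 mm (y). Floor 12 mm above the table, the rims and rails round it 12 mm higher than the floor. Axes as the rack's
- bay_front_right (a point): middle of the floor of the rack's front right bay (left = +y of the rack); inside free space 88 mm front to back (x) by 108 mm (y). Floor 12 mm above the table, the rims and rails round it 12 mm higher than the floor. Axes as the rack's
Not all that is in view belongs to the job. Leave any blue look-alike of the tall_b alone.

How it is judged:
By the outcome, as a careful person would: the job done as asked, in the order asked, and still so for the second after the job is handed in, with the robot touching nothing.
It also fails if it takes over 72 s, if anything falls off the work surface, if the arm or the gripper's body presses on something with over 40 N, if the wrist force passes 120 N, or if a joint passes its speed limit or range.

## Working session

There is one attempt and no reset: what is moved stays moved. The work goes in short steps, each a Python script; the robot and the scene stay as the last script left them, time stands still between calls to the robot, and variables do not carry over. Pictures are saved under pics/ and viewed, and the job is handed in when it is done.

```bash
mkdir -p pics; ls; python3 - <<'E'
from workcell import env
import cv2
s=env.read_state();print(s)
for n in ("scene","top","wrist"):
    f=env.grab_frame(n);cv2.imwrite(f"pics/{n}0.png",f["image"]);print(n,f["position"],f["orientation"],f["fx"],f["cx"],f["cy"],[k for k in f])
    for t in ("tall_a","short","rack","shelf_edge","shelf_bar","mill","tin","ramekin","cup","timer"):
        print(t,[(d["xyz"],round(d["score"],2)) for d in env.search_frame(f,t)])
E
```

```text
pics
{'clock': 0.0, 'joint_positions': array([ 9.16508266e+01,  2.20906707e+01,  3.78708862e-01, -3.05247538e-02,
       -6.84116746e+01, -1.48169052e+01]), 'qvel': array([ 0.02360427, -0.01361488, -0.03781764, -0.01023855, -0.06373283,
        0.03233984]), 'joint_torque': array([-2.22453828e-04, -3.90665424e+01,  1.87407714e+01,  4.22022477e+00,
        1.09404206e-02, -1.94297018e-04]), 'position': array([0.14218075, 0.60791689, 0.19454935]), 'tool_rot': array([-8.98732197e+01,  4.20217414e-03,  1.66822664e+02]), 'force': array([ 0.50604846,  0.00766751, -0.09285874]), 'wrist_torque': array([-0.01633659,  0.02613629,  0.03740067]), 'opening': 1.0025963894653802}
scene [0.99629909 0.74736057 0.92271778] [ 48.66905565   1.09617886 144.0121314 ] 582.8256212632108 318.38426093806527 228.33131980103056 ['image', 'fx', 'fy', 'cx', 'cy', 'position', 'orientation', 'shot']
tall_a [([0.4253, 0.2525, 0.1002], 0.83), ([0.3322, 0.2221, 0.1145], 0.74), ([0.3277, 0.3392, 0.1008], 0.74), ([0.6477, 0.2407, 0.1031], 0.7)]
short [([0.6761, 0.132, 0.0635], 0.61)]
rack [([0.605, -0.1341, 0.0192], 0.9
[... 760 characters left out ...]
1178, 0.0623], 0.55), ([0.4093, 0.2322, 0.1497], 0.31)]
rack [([0.5938, -0.1708, 0.0247], 0.74)]
shelf_edge [([0.5911, -0.1669, 0.0175], 0.61)]
shelf_bar [([0.5935, -0.1713, 0.0222], 0.78)]
mill [([0.5202, 0.2229, 0.1589], 0.59)]
tin [([0.4263, 0.1235, 0.0798], 0.8)]
ramekin [([0.5502, 0.1247, 0.0202], 0.57)]
cup [([0.5067, 0.3569, 0.0431], 0.76)]
timer [([0.6004, 0.3399, 0.0494], 0.9)]
wrist [0.21947632 0.59014587 0.3856529 ] [-1.67886544e+01  1.27372651e-02 -1.03214694e+02] 364.4622017277695 328.3068504114855 236.62705169105203 ['image', 'fx', 'fy', 'cx', 'cy', 'position', 'orientation', 'shot']
tall_a []
short []
rack []
shelf_edge []
shelf_bar []
mill []
tin []
ramekin []
cup []
timer []
```

View pics/scene0.png

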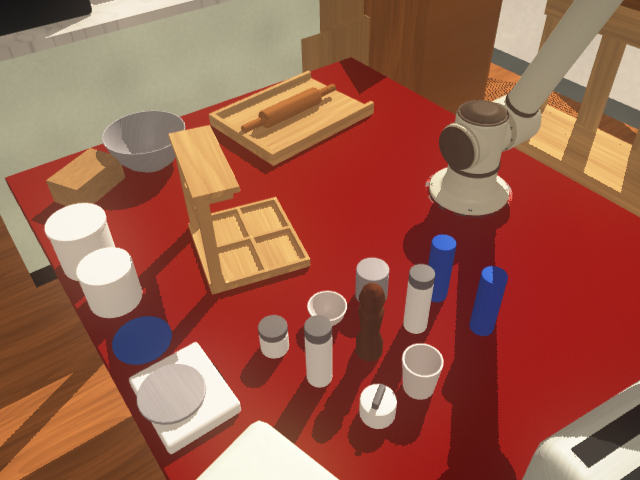

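View pics/top0.png

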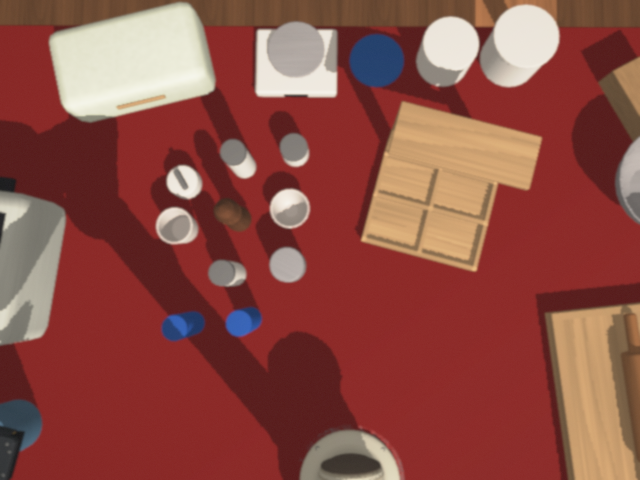

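The two white, grey-lidded jars are at top-image (225,272) and (238,153). The two blue look-alikes, at (180,326) and (243,322), are to be left alone. The short jar is at (294,150). The rack is turned about 15° clockwise. I'll zoom in to pick its corners.

```bash
python3 - <<'E'
import cv2
a=cv2.imread("pics/top0.png")[90:285,345:555];cv2.imwrite("pics/topz.png",cv2.resize(a,None,fx=3,fy=3,interpolation=cv2.INTER_CUBIC))
a=cv2.imread("pics/scene0.png")[115:305,160:320];cv2.imwrite("pics/scz.png",cv2.resize(a,None,fx=3,fy=3,interpolation=cv2.INTER_CUBIC))
E
```

```text
(no output)
```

View pics/topz.png

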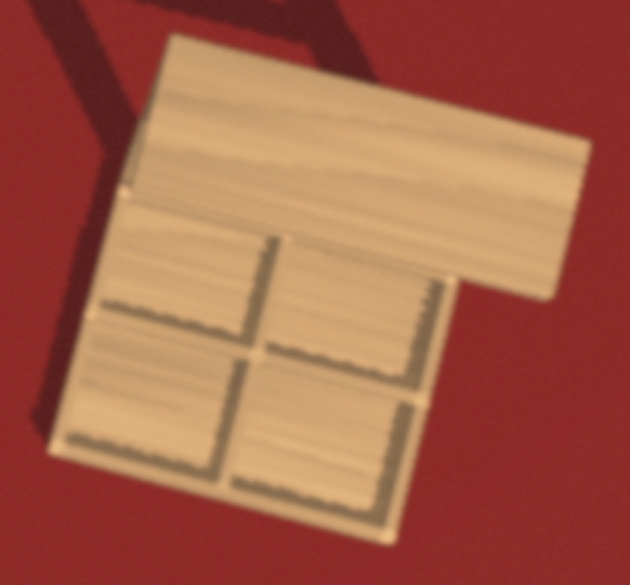

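View pics/scz.png

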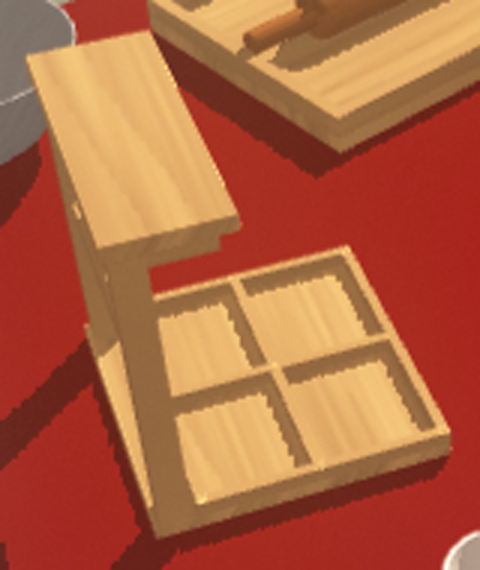

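```bash
cat > h.py <<'E'
import numpy as np,cv2
from scipy.spatial.transform import Rotation as R
from scipy.optimize import least_squares,minimize
def proj(f,P):
    P=np.atleast_2d(P);M=R.from_euler('xyz',f["orientation"],degrees=True).as_matrix()
    c=(P-np.array(f["position"]))@M
    return np.c_[f["fx"]*c[:,0]/-c[:,2]+f["cx"],f["fy"]*-c[:,1]/-c[:,2]+f["cy"]]
def cylfit(fs,ms,x0,d,h,z=0):
    a=np.linspace(0,2*np.pi,40,endpoint=False);ring=np.c_[np.cos(a),np.sin(a)]*d/2
    def cost(p):
        c=0
        for f,m in zip(fs,ms):
            P=np.vstack([np.c_[ring+p,np.full(40,z)],np.c_[ring+p,np.full(40,z+h)]])
            hull=cv2.convexHull(proj(f,P).astype(np.float32))[:,0]
            s=np.zeros((480,640),np.uint8);cv2.fillPoly(s,[np.round(hull*16).astype(np.int32)],255,cv2.LINE_AA,4)
            s=s/255.;c+=1-(s*m).sum()/np.maximum(s,m).sum()
        return c/len(fs)
    r=minimize(cost,np.array(x0,float),method='Nelder-Mead',options=dict(initial_simplex=np.array(x0)+np.array([[0,0],[.015,0],[0,.015]]),xatol=1e-4,fatol=1e-4))
    return r.x,r.fun
E
python3 - <<'E'
from h import *
from workcell import env
top=env.grab_frame("top");sc=env.grab_frame("scene")
def z(off,l): return [((np.array(p)+.5)/3-.5+off) for p in l]
tp=[((125,120,264),(173,34)),((125,-120,264),(592,143)),((34,-120,264),(551,300)),((-100,120,24),(50,450)),((-100,-120,24),(392,544)),((0,0,24),(258,352)),((-96,0,24),(222,489)),((0,116,24),(92,313)),((0,-116,24),(422,401))]
sp=[((125,-120,264),(27,57)),((34,-120,264),(150,32)),((34,120,264),(238,213)),((125,120,264),(102,250)),((-100,-120,24),(348,247)),((-100,120,24),(450,433)),((0,0,24),(275,370)),((-96,0,24),(388,337)),((0,-116,24),(236,279)),((0,116,24),(315,466))]
tu=np.array(z((345,90),[b for a,b in tp]));su=np.array(z((160,115),[b for a,b in sp]))
tP=np.array([a for a,b in tp])/1e3;sP=np.array([a for a,b in sp])/1e3
def w(p,P): return P@R.from_euler('z',p[2]).as_matrix().T+np.array([p[0],p[1],0])
def res(p,which):
    o=[]
    if 't' in which:o.append((proj(top,w(p,tP))-tu).ravel())
    if 's' in which:o.append((proj(sc,w(p,sP))-su).ravel())
    return np.concatenate(o)
for k in('t','s','ts'):
    r=least_squares(res,[.59,-.15,-.25],args=(k,),loss='soft_l1');print(k,r.x,np.degrees(r.x[2]),np.abs(r.fun).mean());
print(np.round(r.fun.reshape(-1,2),1).tolist())
for t,x0s,d,h in (("tall_a",[(.41,.235),(.63,.215),(.31,.31),(.326,.2)],.048,.15),("short",[(.66,.12)],.056,.065),("mill",[(.52,.223)],.052,.18),("tin",[(.426,.123)],.068,.08),("ramekin",[(.54,.117)],.08,.045),("cup",[(.505,.355)],.072,.08),("timer",[(.603,.345)],.064,.055)):
    a=env.trace(top,t);b=env.trace(sc,t)
    for x0 in x0s:
        def pick(f,l):
            P=proj(f,[[*x0,h*.8]])[0]
            l=sorted(l,key=lambda d:np.hypot(*(np.argwhere(d["mask"]).mean(0)[::-1]-P)))
            return l[0]["mask"].astype(float)
        print(t,x0)
        try:
            A=pick(top,a);B=pick(sc,b)
            print("  both",cylfit([top,sc],[A,B],x0,d,h)," top",cylfit([top],[A],x0,d,h)," scene",cylfit([sc],[B],x0,d,h))
        except IndexError: print("  missing",len(a),len(b), cylfit([top],[pick(top,a)],x0,d,h) if a else cylfit([sc],[pick(sc,b)],x0,d,h))
E
```

```text
t [ 0.54958194 -0.159665   -0.25753399] -14.75561072872741 0.4303104728520929
s [ 0.55119394 -0.15894162 -0.25662002] -14.703244199205841 0.6386695261279727
ts [ 0.55018293 -0.1595655  -0.25780904] -14.771369764295734 0.5937201345402496
[[-0.4, -1.2], [0.3, -0.7], [0.9, -0.6], [-0.5, -0.1], [-0.1, -0.1], [-0.5, 1.1], [-0.4, 0.6], [0.1, -0.7], [0.1, -0.3], [-0.7, -0.7], [0.3, -1.2], [0.6, 0.5], [-2.1, -0.2], [0.7, -0.4], [0.5, -0.1], [-0.1, -1.2], [1.6, -0.7], [-0.4, -0.3], [1.6, 0.0]]
tall_a (0.41, 0.235)
  both (array([0.41118679, 0.2428526 ]), np.float64(0.5277477189694728))  top (array([0.41136518, 0.2422542 ]), np.float64(0.06491602298271892))  scene (array([0.31673834, 0.20354972]), np.float64(0.28719396710211387))
tall_a (0.63, 0.215)
  both (array([0.63678133, 0.22539189]), np.float64(0.11885238532229825))  top (array([0.63671991, 0.2257098 ]), np.float64(0.1183922371933741))  scene (array([0.63770471, 0.22608155]), np.float64(0.11316997468264234))
tall_a (0.31, 0.31)
  both (array([0.31067566, 0.32506169]), np.float64(0.1068277906175234))  top (array([0.31071095, 0.32525124])
[... 939 characters left out ...]
 0.12701821]), np.float64(0.06293536573438474))  scene (array([0.43042826, 0.12752013]), np.float64(0.3974176665185405))
ramekin (0.54, 0.117)
  both (array([0.54608989, 0.12637063]), np.float64(0.27653384787565505))  top (array([0.54609491, 0.12639086]), np.float64(0.1366388049287538))  scene (array([0.53350187, 0.10862151]), np.float64(0.3966740829765891))
cup (0.505, 0.355)
  missing 1 0 (array([0.50499559, 0.35196745]), np.float64(0.18347050568646672))
timer (0.603, 0.345)
  both (array([0.59876614, 0.34622841]), np.float64(0.18258380789619338))  top (array([0.59972278, 0.34737149]), np.float64(0.1477735428093334))  scene (array([0.60136761, 0.34905807]), np.float64(0.21227013426307795))
```

```bash
cat >> h.py <<'E'
RX,RY,RYAW=.5502,-.1596,np.radians(-14.77)
def r2w(x,y,z): c,s=np.cos(RYAW),np.sin(RYAW); return np.array([RX+c*x-s*y,RY+s*x+c*y,z])
def tool(az,t,up=False):
    a,t=np.radians([az,t]);y=np.array([np.cos(a)*np.cos(t),np.sin(a)*np.cos(t),-np.sin(t)])
    z=np.array([-np.sin(a),np.cos(a),0])*(-1 if up else 1)
    return R.from_matrix(np.c_[np.cross(y,z),y,z]).as_euler('xyz',degrees=True),y
def tcp(p,az,t,up=False):   # pose with grasp point at p
    o,y=tool(az,t,up); return np.array(p)+.019*y,o
E
python3 - <<'E'
from h import *
from workcell import env
print(env.read_state()["clock"])
T=55
pts=dict(A=(.4112,.2425,.12),Ahi=(.4112,.2425,.33),B=(.637,.2258,.12),Bhi=(.637,.2258,.33),L=tuple(r2w(.036,.058,.135)),Lpre=tuple(r2w(-.085,.058,.16)),Lhi=tuple(r2w(-.085,.058,.33)),Rr=tuple(r2w(.036,-.058,.135)),Rpre=tuple(r2w(-.085,-.058,.16)),S=(.667,.1193,.045),F=tuple(r2w(-.048,.058,.06)))
for k,p in pts.items():
    for az in ([30,45,60] if k[0]=='A' else [60,75,90] if k[0]=='B' else [10,40] if k=='S' else [-14.8]):
        for up in (0,1):
            q=env.inverse_kinematics(*tcp(p,az,T if k not in 'SF' else 70,up));print(k,az,up,None if q is None else np.round(q).astype(int))
E
```

```text
2.45
A 30 0 None
A 30 1 None
A 45 0 None
A 45 1 None
A 60 0 [ 37   5 -35 -38 -21 -36]
A 60 1 [ 37   5 -35 -38 -21 144]
Ahi 30 0 [  59  -15  -42   28  -36 -138]
Ahi 30 1 [ 59 -15 -42  28 -36  42]
Ahi 45 0 [  53  -15  -34    8  -36 -103]
Ahi 45 1 [ 53 -15 -34   8 -36  77]
Ahi 60 0 [ 43 -11 -24 -14 -45 -66]
Ahi 60 1 [ 43 -11 -24 -14 -45 114]
B 60 0 [ 21  24  -8 -38 -37 -24]
B 60 1 [ 21  24  -8 -38 -37 156]
B 75 0 [ 17  27  -1 -40 -49  -9]
B 75 1 [ 17  27  -1 -40 -49 171]
B 90 0 [ 15  31   6 -39 -61   3]
B 90 1 [  15   31    6  -39  -61 -177]
Bhi 60 0 [ 22  13   5 -25 -56 -43]
Bhi 60 1 [ 22  13   5 -25 -56 137]
Bhi 75 0 [ 18  17  12 -31 -68 -26]
Bhi 75 1 [ 18  17  12 -31 -68 154]
Bhi 90 0 [ 16  21  20 -34 -80 -12]
Bhi 90 1 [ 16  21  20 -34 -80 168]
L -14.8 0 None
L -14.8 1 None
Lpre -14.8 0 None
Lpre -14.8 1 None
Lhi -14.8 0 [  19  -14  -42   33  -36 -146]
Lhi -14.8 1 [ 19 -14 -42  33 -36  34]
Rr -14.8 0 None
Rr -14.8 1 None
Rpre -14.8 0 None
Rpre -14.8 1 None
S 10 0 [  26   28  -27   19  -16 -123]
S 10 1 [ 26  28 -27  19 -16  57]
S 40 0 [ 20  30 -13 -14 -30 -60]
S 40 1 [ 20  30 -13 -14 -30 120]
F -14.8 0 None
F -14.8 1 None
```

View pics/wrist0.png

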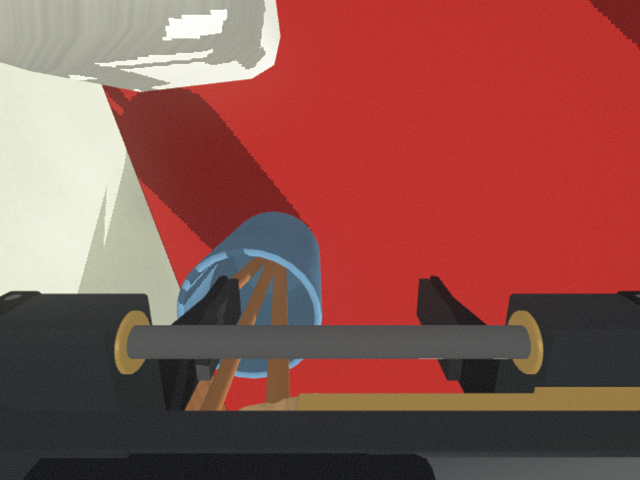

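```bash
cat >> h.py <<'E'
def box(x,y,z,n=12):
    g=np.array(np.meshgrid(*[np.linspace(*v,n) for v in (x,y,z)],indexing='ij')).reshape(3,-1).T;return g
# hand points in frame with origin at grasp pt, tool axes
def handpts(op=.0435):
    o=op+.015
    L=[box((-.0375,.0375),(-.16,-.051),(-.095,.095),20),box((-.045,.045),(-.27,-.16),(-.045,.045),10),box((-.11,-.05),(-.20,-.14),(-.03,.03),6)]
    for s in(1,-1):L.append(box((-.01,.01),(-.051,.019),(s*op,s*o),8))
    return np.vstack(L)
CYL=dict(tall_A=(.4112,.2425,.024,.15),tall_B=(.637,.2258,.024,.15),short=(.667,.1193,.028,.065),blue1=(.3205,.2065,.024,.15),blue2=(.3105,.325,.024,.15),mill=(.525,.231,.026,.18),tin=(.4304,.127,.034,.08),ramekin=(.546,.126,.04,.045),cup=(.505,.352,.036,.08),timer=(.5995,.3475,.032,.06))
BOX=dict(shelf=((.034,.125),(-.12,.12),(.25,.264)),br1=((.048,.108),(.096,.12),(.236,.25)),br2=((.048,.108),(-.12,-.096),(.236,.25)),p1=((.096,.12),(.096,.12),(0,.25)),p2=((.096,.12),(-.12,-.096),(0,.25)),bar=((.106,.118),(-.1,.1),(.14,.16)),base=((-.1,.125),(-.12,.12),(0,.024)))
def clear(p,az,t,op=.0435,skip=(),cyl=None,up=False):
    o,_=tool(az,t,up);H=np.array(p)+handpts(op)@R.from_euler('xyz',o,degrees=True).as_matrix().T
    out={'table':H[:,2].min()}
    for k,(x,y,r,h) in (cyl or CYL).items():
        if k in skip: continue
        d=np.hypot(np.maximum(np.hypot(H[:,0]-x,H[:,1]-y)-r,0),np.maximum(H[:,2]-h,0));out[k]=d.min()
    c,s=np.cos(RYAW),np.sin(RYAW);q=H[:,:2]-[RX,RY];Q=np.c_[c*q[:,0]+s*q[:,1],-s*q[:,0]+c*q[:,1],H[:,2]]
    for k,b in BOX.items():
        b=np.array(b);out[k]=np.linalg.norm(np.maximum(np.maximum(b[:,0]-Q,Q-b[:,1]),0),axis=1).min()
    k=min(out,key=out.get);return round(out[k]*1e3),k
E
python3 - <<'E'
from h import *
from workcell import env
for name,y in (("L",.058),("R",-.058)):
  for t in (35,45,55,65):
    for az in range(-90,91,15):
      p=r2w(.036,y,.16);pl=r2w(.036,y,.132)
      q=env.inverse_kinematics(*tcp(p,az,t));q2=env.inverse_kinematics(*tcp(pl,az,t))
      if q is not None and q2 is not None:
        c=clear(p,az,t);c2=clear(pl,az,t)
        print(name,t,az,np.round(q).astype(int),c,c2)
E
```

```text
L 35 -90 [ 22  31 -30  54 -70 119] (0, 'br1') (0, 'p1')
L 35 -75 [ 20  26 -41  71 -60 117] (0, 'br1') (0, 'p1')
L 35 -60 [ 12  21 -51  95 -51 113] (5, 'br1') (11, 'p1')
L 35 -15 [ -25   11  -32 -132  -11   49] (35, 'shelf') (38, 'p1')
L 35 0 [-17  11 -24 -87 -14   7] (20, 'shelf') (36, 'bar')
L 35 15 [-22  14 -21 -78 -31  10] (4, 'shelf') (25, 'bar')
L 35 30 [-26  18 -15 -71 -46  15] (0, 'shelf') (3, 'shelf')
L 35 45 [-28  23  -8 -65 -60  18] (0, 'shelf') (0, 'shelf')
L 35 60 [-27  28   0 -59 -72  22] (0, 'shelf') (0, 'shelf')
L 35 75 [-26  33   8 -54 -84  26] (0, 'shelf') (0, 'shelf')
L 35 90 [-23  38  17 -49 -95  31] (0, 'shelf') (0, 'shelf')
L 45 -90 [ 21  28 -27  47 -64 127] (0, 'shelf') (0, 'br1')
L 45 -75 [ 19  23 -38  61 -53 127] (0, 'shelf') (0, 'p1')
L 45 -60 [ 12  18 -47  82 -43 126] (0, 'shelf') (8, 'p1')
L 45 15 [-10  12 -20 -50 -23 -24] (0, 'shelf') (6, 'shelf')
L 45 30 [-17  16 -14 -54 -40  -6] (0, 'shelf') (0, 'shelf')
L 45 45 [-21  20  -8 -53 -54   5] (0, 'shelf') (0, 'shelf')
L 45 60 [-22  25   0 -50 -67  13] (0, 'shelf') (0, 'shelf')
L 45 75 [-21  30   7 -46 -78  20
[... 3244 characters left out ...]
0, 'shelf') (0, 'shelf')
R 65 -75 [  3  18 -30  38 -42 163] (0, 'shelf') (0, 'shelf')
R 65 -60 [  1  16 -35  42 -34 175] (0, 'shelf') (0, 'shelf')
R 65 -30 [  -3   13  -37   33  -21 -146] (0, 'shelf') (0, 'shelf')
R 65 -15 [  -4   13  -31   12  -22 -111] (0, 'shelf') (10, 'shelf')
R 65 0 [ -8  14 -22  -7 -29 -76] (0, 'shelf') (0, 'shelf')
R 65 15 [-13  16 -15 -19 -38 -49] (0, 'shelf') (0, 'shelf')
R 65 30 [-17  18  -9 -25 -48 -29] (0, 'shelf') (0, 'shelf')
R 65 45 [-19  21  -4 -27 -57 -12] (0, 'shelf') (0, 'shelf')
R 65 60 [-20  24   1 -27 -65   2] (0, 'shelf') (0, 'shelf')
R 65 75 [-20  27   6 -26 -73  14] (0, 'shelf') (0, 'shelf')
R 65 90 [-20  30  10 -24 -80  26] (0, 'shelf') (0, 'shelf')
```

```bash
cat > scan.py <<'E'
from h import *
from workcell import env
import itertools
def ik(p,az,t): return env.inverse_kinematics(*tcp(p,az,t))
X=.034
res={}
for h in (.09,.105,.12):
  for t in (30,35,40,45,50,55):
    for nm,y in (("L",.060),("R",-.060)):
      for az in range(-60,41,5):
        pl=r2w(X,y,.012+h)
        c=clear(pl,az,t)
        if c[0]<12: continue
        up=pl+[0,0,.024]; c2=clear(up,az,t,.024)
        if c2[0]<10: continue
        pre=r2w(-.005,y,.036+h); hi=r2w(-.02,y,.20+h)
        c3=clear(pre,az,t,.024)
        if c3[0]<10: continue
        qs=[ik(v,az,t) for v in (pl,up,pre,hi)]
        if any(q is None for q in qs): continue
        res.setdefault((h,t),{}).setdefault(nm,[]).append((az,c[0],c2[0],c3[0],[int(q[4]) for q in qs]))
    for nm in "AB":
      x,y,_,_=CYL["tall_"+nm]
      for az in range(-180,180,10):
        p=np.array([x,y,h]);c=clear(p,az,t,skip=("tall_"+nm,)+(("tall_A",) if nm=="B" else ()))
        if c[0]<10: continue
        qs=[ik(p,az,t),ik(p+[0,0,.22],az,t)]
        if any(q is None for q in qs): continue
        res.setdefault((h,t),{}).setdefault(nm,[]).append((az,c,[int(q[4]) for q in qs]))
for k in res:
    print(k)
    for n,v in res[k].items(): print("   ",n,v[:9])
print(env.read_state()["clock"])
E
python3 scan.py
```

```text
(0.09, 30)
    L [(10, 48, 39, 68, [-37, -35, -37, -22]), (15, 46, 37, 63, [-40, -38, -40, -31]), (20, 39, 35, 57, [-43, -42, -43, -39]), (25, 31, 28, 51, [-46, -46, -47, -46]), (30, 23, 21, 45, [-50, -50, -51, -52]), (35, 16, 13, 38, [-53, -54, -54, -58])]
    R [(-5, 31, 34, 73, [-36, -33, -35, -16]), (0, 26, 32, 70, [-38, -36, -38, -27]), (5, 22, 29, 68, [-40, -39, -41, -35]), (10, 18, 28, 66, [-44, -43, -45, -42]), (15, 14, 27, 64, [-47, -47, -48, -49]), (35, 12, 20, 49, [-62, -63, -63, -70]), (40, 12, 12, 41, [-66, -66, -67, -75])]
    B [(-150, (24, 'short'), [-134, -162]), (-140, (23, 'timer'), [-129, -152]), (-130, (23, 'timer'), [-123, -143]), (-120, (23, 'timer'), [-115, -134]), (-110, (24, 'timer'), [-108, -125]), (-100, (17, 'mill'), [-100, -117]), (100, (25, 'mill'), [-81, -92]), (110, (24, 'mill'), [-89, -101]), (120, (24, 'short'), [-97, -110])]
(0.09, 35)
    L [(10, 49, 38, 61, [-29, -27, -29, -17]), (15, 42, 31, 56, [-33, -31, -33, -28]), (20, 35, 24, 50, [-37, -36, -37, -36]), (25, 27, 17, 43, [-41, -40, -41, -43])]
    R [(0, 26, 32, 71, [-30, -28, -30, -23]), (5,
[... 9206 characters left out ...]
6, 'short'), [-113, -141]), (-170, (43, 'short'), [-114, -143]), (-160, (42, 'short'), [-114, -143]), (-150, (43, 'short'), [-112, -140]), (-140, (39, 'mill'), [-109, -136]), (-130, (31, 'mill'), [-105, -130]), (-120, (26, 'mill'), [-100, -124]), (-110, (14, 'mill'), [-94, -117]), (110, (22, 'mill'), [-78, -97])]
(0.12, 55)
    A [(-70, (14, 'blue1'), [-64, -91])]
    B [(-180, (45, 'short'), [-107, -134]), (-170, (42, 'short'), [-108, -136]), (-160, (41, 'short'), [-108, -136]), (-150, (43, 'short'), [-106, -133]), (-140, (40, 'mill'), [-103, -130]), (-130, (32, 'mill'), [-100, -125]), (-120, (24, 'mill'), [-95, -120]), (110, (17, 'mill'), [-75, -95]), (120, (29, 'mill'), [-81, -102])]
2.45
```

```bash
cat > scan2.py <<'E'
from h import *
from workcell import env
def ik(p,az,t): return env.inverse_kinematics(*tcp(p,az,t))
X=.033
C0={k:v for k,v in CYL.items() if k not in("tall_A","tall_B")}
jr=r2w(X,-.06,0);C1=dict(C0,jr=(jr[0],jr[1],.024,.162))
rows=[]
for h in (.11,.115,.12,.125,.13):
  for t in (42,45,48,50,53,56):
    A=[]
    x,y,_,_=CYL["tall_A"]
    for az in range(-90,91,5):
     for up in (False,True):
      p=np.array([x,y,h]);c=clear(p,az,t,op=.036,skip=("tall_A",),up=up)
      if c[0]<8: continue
      if ik(p,az,t) is None or ik(p+[0,0,.22],az,t) is None: continue
      A.append((c[0],c[1],az,up))
    Rr=[]
    for az in range(-30,21,5):
      pl=r2w(X,-.06,.012+h);u=pl+[0,0,.022];pre=r2w(-.005,-.06,.034+h);hi=r2w(-.02,-.06,.2+h)
      c=min(clear(pl,az,t,op=.033),clear(u,az,t,op=.024),clear(pre,az,t,op=.024))
      if c[0]<10 or any(ik(v,az,t) is None for v in(pl,u,pre,hi)): continue
      Rr.append((c,az))
    if A and Rr: print("AR",h,t,sorted(A,key=lambda v:v[0])[-3:],sorted(Rr)[-3:])
for h in (.09,.1,.11):
  for t in (30,35,40,45):
    B=[]
    x,y,_,_=CYL["tall_B"]
    for az in range(-180,180,10):
      p=np.array([x,y,h]);c=clear(p,az,t,op=.04,skip=("tall_B","tall_A"))
      if c[0]<15: continue
      if ik(p,az,t) is None or ik(p+[0,0,.22],az,t) is None: continue
      B.append((c[0],c[1],az))
    L=[]
    for az in range(-50,31,5):
      pl=r2w(X,.06,.012+h);u=pl+[0,0,.022];pre=r2w(-.005,.06,.034+h);hi=r2w(-.02,.06,.2+h)
      c=min(clear(pl,az,t,op=.033,cyl=C1),clear(u,az,t,op=.024,cyl=C1),clear(pre,az,t,op=.024,cyl=C1))
      if c[0]<10 or any(ik(v,az,t) is None for v in(pl,u,pre,hi)): continue
      L.append((c,az))
    if B and L: print("BL",h,t,[(b[0],b[2]) for b in B],sorted(L)[-3:])
E
python3 scan2.py
```

```text
AR 0.11 56 [(8, 'blue2', -75, False), (8, 'blue2', -75, True)] [((10, 'shelf'), 0), ((15, 'shelf'), -5)]
AR 0.115 50 [(8, 'blue2', -70, False), (8, 'blue2', -70, True)] [((13, 'shelf'), 5), ((17, 'shelf'), 0)]
AR 0.115 53 [(10, 'blue1', -70, False), (10, 'blue1', -70, True)] [((12, 'shelf'), 0)]
AR 0.115 56 [(10, 'blue1', -70, True), (11, 'blue2', -75, False), (11, 'blue2', -75, True)] [((12, 'shelf'), -5)]
AR 0.12 45 [(8, 'blue2', -65, False), (8, 'blue2', -65, True)] [((13, 'br2'), 10), ((16, 'br2'), 5), ((20, 'br2'), 0)]
AR 0.12 48 [(8, 'blue2', -70, True), (9, 'blue1', -65, False), (9, 'blue1', -65, True)] [((13, 'shelf'), 5), ((16, 'shelf'), 0)]
AR 0.12 50 [(9, 'blue1', -65, True), (11, 'blue2', -70, False), (11, 'blue2', -70, True)] [((10, 'shelf'), 5), ((14, 'shelf'), 0)]
AR 0.125 45 [(11, 'blue2', -65, False), (11, 'blue2', -65, True)] [((10, 'br2'), 10), ((13, 'br2'), 5), ((17, 'br2'), 0)]
AR 0.125 48 [(11, 'blue2', -70, True), (13, 'blue1', -65, False), (13, 'blue1', -65, True)] [((13, 'shelf'), 0)]
AR 0.125 50 [(13, 'blue1', -65, True), (14, 'blue2', -70, False), (14, 'blue2', -70, True)] [((11, 'shelf'), 0)]Traceback (most recent call last):
  File "scan2.py", line 16, in <module>
    if ik(p,az,t) is None or ik(p+[0,0,.22],az,t) is None: continue
                             ~~^^^^^^^^^^^^^^^^^^
  File "scan2.py", line 3, in ik
    def ik(p,az,t): return env.inverse_kinematics(*tcp(p,az,t))
                           ~~~~~~~~~~~~~~~~~~~~~~^^^^^^^^^^^^^^
ValueError: time passes only in moves, steps and waits
```

```bash
sed -i 's/^for h in (.11,.115,.12,.125,.13):/env.dwell(.05)\nfor h in ():/; s/range(-180,180,10)/range(-180,180,20)/' scan2.py; python3 scan2.py
```

```text
BL 0.09 45 [(33, -180), (28, -160), (30, -140), (28, -120), (30, 120), (35, 140), (35, 160)] [((15, 'jr'), -25), ((20, 'p1'), -50)]
BL 0.1 45 [(38, -180), (31, -160), (35, -140), (28, -120), (30, 120), (44, 140), (45, 160)] [((19, 'br1'), -50), ((19, 'jr'), -25)]
BL 0.11 40 [(44, -180), (37, -160), (39, -140), (28, -120), (16, 100), (30, 120), (43, 140), (49, 160)] [((19, 'br1'), -50)]
BL 0.11 45 [(43, -180), (37, -160), (39, -140), (28, -120), (30, 120), (44, 140), (55, 160)] [((12, 'br1'), -50)]
```

```bash
python3 - <<'E'
from h import *
from workcell import env
print(env.read_state()["clock"])
C0={k:v for k,v in CYL.items() if k not in("tall_B",)}
h,t=.10,40
for up in(0,1):
    for n,p,az in (("Bhi",(.637,.2258,.32),110),("B",(.637,.2258,h),110),("Bhi",(.637,.2258,.32),60),("Lhi",r2w(-.01,.06,.2+h),10),("pre",r2w(-.01,.06,.034+h),10),("u",r2w(.033,.06,.034+h),10),("pl",r2w(.033,.06,.012+h),10)):
        q=env.inverse_kinematics(*tcp(p,az,t,up));print(up,n,None if q is None else np.round(q),clear(p,az,t,cyl=C0,op=.04 if n[0]=='B' else .033,up=up))
E
```

```text
2.5
0 Bhi [  8.  31.  31. -49. -99.   8.] (123, 'shelf')
0 B [  8.  42.  18. -49. -83.  26.] (27, 'mill')
0 Bhi [ 14.  11.   1. -46. -50. -23.] (130, 'mill')
0 Lhi [  1.  -5. -28. -22. -18. -64.] (23, 'shelf')
0 pre [-17.  11. -27. -75. -21.   2.] (52, 'shelf')
0 u [-16.  14. -22. -72. -20.  -2.] (23, 'shelf')
0 pl [-18.  17. -23. -79. -22.   7.] (39, 'shelf')
1 Bhi [   8.   31.   31.  -49.  -99. -172.] (125, 'mill')
1 B [   8.   42.   18.  -49.  -83. -154.] (27, 'mill')
1 Bhi [ 14.  11.   1. -46. -50. 157.] (130, 'mill')
1 Lhi [  1.  -5. -28. -22. -18. 116.] (23, 'shelf')
1 pre None (52, 'shelf')
1 u None (23, 'shelf')
1 pl [ -18.   17.  -23.  -79.  -22. -173.] (31, 'shelf')
```

```bash
python3 - <<'E'
from h import *
from workcell import env
h,t,az=.10,40,110
env.gripper_to(.95,30)
env.goto(*tcp((.637,.2258,.32),az,t))
f=env.grab_frame("wrist");cv2.imwrite("pics/w1.png",f["image"])
p,o=tcp((.637,.2258,h),az,t)
print("hit",env.move_straight(p,rate=.15,force_limit=15))
s=env.read_state();print(s["clock"],s["position"]-p,s["force"])
f=env.grab_frame("scene");cv2.imwrite("pics/s1.png",f["image"])
f=env.grab_frame("top");cv2.imwrite("pics/t1.png",f["image"])
E
```

```text
hit False
6.8833 [6.14379063e-04 5.93468362e-05 1.22822198e-03] [ 1.49174555 -0.25917576  0.46703658]
```

View pics/s1.png

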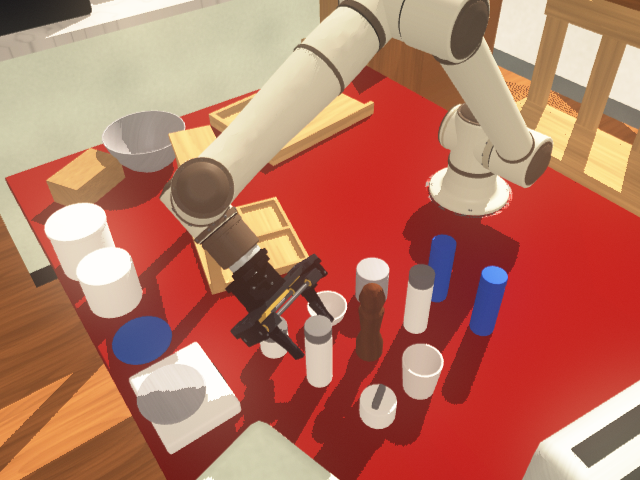

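View pics/t1.png

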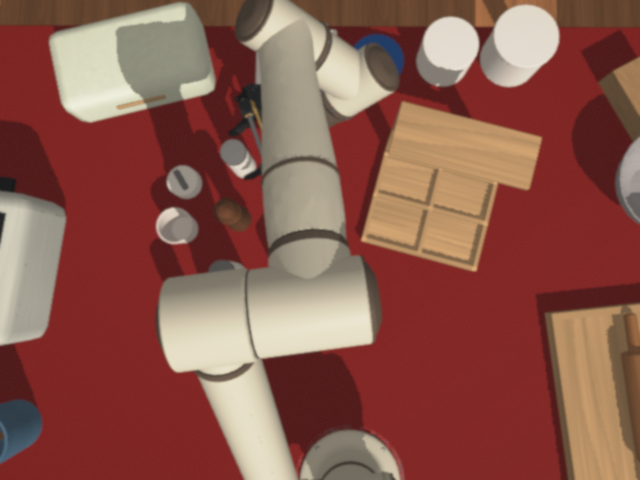

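View pics/w1.png

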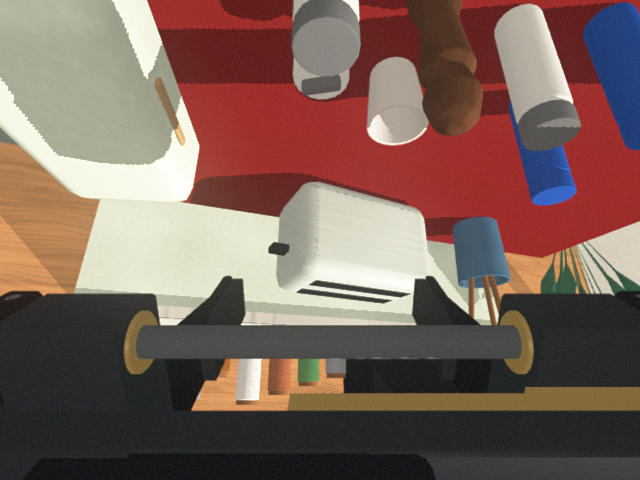

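```bash
python3 - <<'E'
from h import *
from workcell import env
f=env.grab_frame("wrist");cv2.imwrite("pics/w2.png",f["image"])
print(proj(f,[[.637,.2258,.15],[.637,.2258,.10]]))
g=env.grab_frame("scene");s=env.read_state();M=R.from_euler('xyz',s["tool_rot"],degrees=True).as_matrix()
print(proj(g,[s["position"],s["position"]+M@[0,0,.05],s["position"]-M@[0,0,.05]]))
E
```

```text
[[328.32436392 391.87470396]
 [328.5818763  285.86128427]]
[[325.2854641  350.4171161 ]
 [340.59173734 331.46006388]
 [309.02567157 370.55511647]]
```

View pics/w2.png

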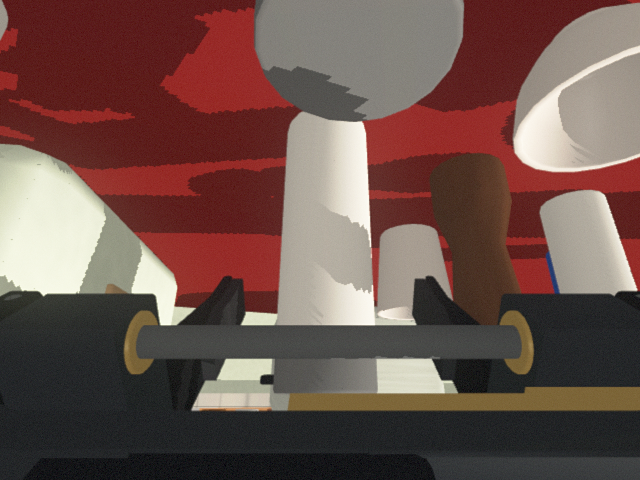

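```bash
python3 - <<'E'
import cv2
a=cv2.imread("pics/s1.png")[230:400,220:380];cv2.imwrite("pics/s1z.png",cv2.resize(a,None,fx=4,fy=4,interpolation=cv2.INTER_CUBIC)[:600])
E
```

```text
(no output)
```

View pics/s1z.png

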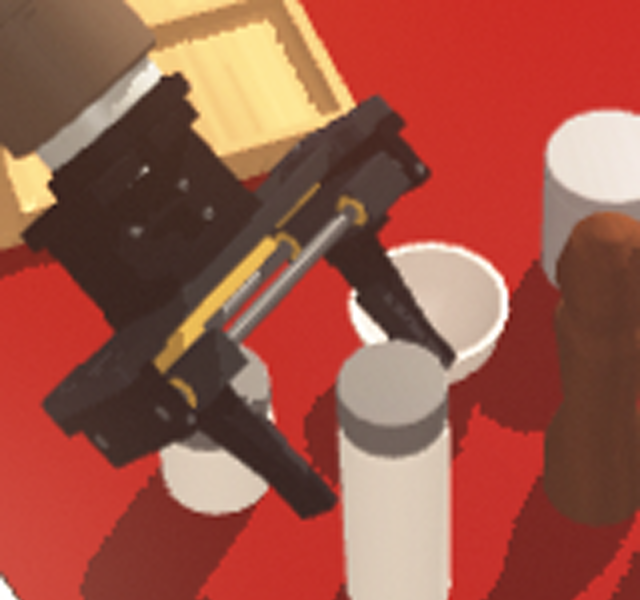

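```bash
python3 - <<'E'
from h import *
from workcell import env
g=env.grab_frame("scene");s=env.read_state();M=R.from_euler('xyz',s["tool_rot"],degrees=True).as_matrix();p=s["position"]
for y in (0,-.019,-.07,-.1):
    print(y,((proj(g,[p+M@[0,y,0],p+M@[0,y,.05],p+M@[0,y,-.05],p+M@[0,y,.095],p+M@[0,y,-.095]])-[220,230])*4).round().tolist())
print(p,s["tool_rot"],M[:,1])
w=env.grab_frame("wrist");print(w["position"],w["orientation"],proj(w,[p,p+M@[0,-.0,.0415],p-M@[0,0,.0415],p+M@[0,-.019,.0415],[.637,.2258,0]]))
E
```

```text
0 [[421.0, 482.0], [483.0, 406.0], [356.0, 562.0], [535.0, 341.0], [294.0, 639.0]]
-0.019 [[393.0, 450.0], [455.0, 375.0], [327.0, 530.0], [508.0, 311.0], [264.0, 606.0]]
-0.07 [[317.0, 363.0], [382.0, 290.0], [249.0, 441.0], [437.0, 228.0], [183.0, 514.0]]
-0.1 [[272.0, 312.0], [339.0, 240.0], [202.0, 388.0], [395.0, 180.0], [135.0, 460.0]]
[0.6321919  0.23952226 0.08839114] [-90.09164326 -49.99165806 110.0714171 ] [-0.2613649   0.71997927 -0.64289831]
[0.69877395 0.05502455 0.14986217] [-6.68023646e+01  9.23970964e-02 -1.60046553e+02] [[327.81359354 273.6261109 ]
 [401.79022666 273.64902936]
 [253.866877   273.60320171]
 [408.92766858 288.01558938]
 [328.35380977 129.82828026]]
```

```bash
python3 - <<'E'
from h import *
from workcell import env
env.gripper_to(.66)
g=env.grab_frame("scene");a=g["image"][230:380,220:380];cv2.imwrite("pics/s3z.png",cv2.resize(a,None,fx=4,fy=4,interpolation=cv2.INTER_CUBIC))
w=env.grab_frame("wrist");cv2.imwrite("pics/w3.png",w["image"]);s=env.read_state();print(s["clock"],s["opening"])
E
```

```text
8.0333 0.6611738708302596
```

View pics/s3z.png

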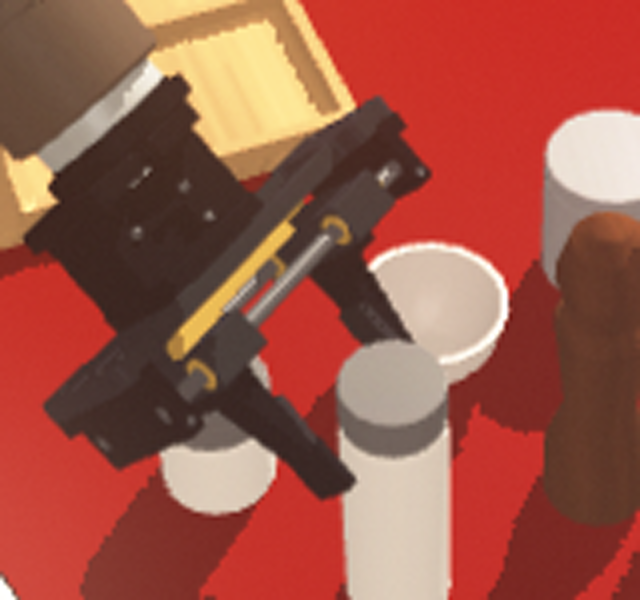

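View pics/w3.png

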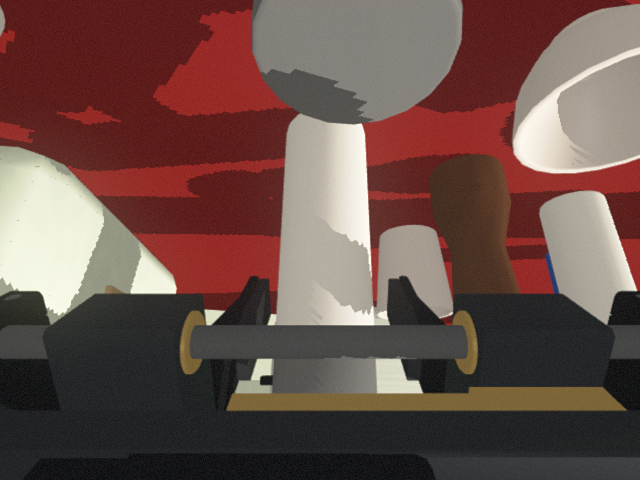

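```bash
cat >> h.py <<'E'
OFF=.027
def tcp(p,az,t,up=False,off=None):
    o,y=tool(az,t,up); return np.array(p)+(.019+(OFF if off is None else off))*y,o
E
python3 - <<'E'
from h import *
from workcell import env
h,t,az=.117,35,110
d=np.array([np.cos(np.radians(az)),np.sin(np.radians(az)),0]);J=np.array([.637,.2258,h])
env.gripper_to(.9)
p,o=tcp(J-.030*d,az,t);print(env.move_straight(p,o,rate=.08,force_limit=6))
p,o=tcp(J,az,t);print(env.move_straight(p,o,rate=.05,force_limit=4))
s=env.read_state();print(s["clock"],s["position"]-p,s["force"])
g=env.grab_frame("scene");a=g["image"][230:380,220:380];cv2.imwrite("pics/s4z.png",cv2.resize(a,None,fx=4,fy=4,interpolation=cv2.INTER_CUBIC))
w=env.grab_frame("wrist");cv2.imwrite("pics/w4.png",w["image"])
E
```

```text
False
False
9.725 [-3.39483067e-05  2.90807342e-05 -8.39365546e-06] [ 0.89357649 -0.75169307  0.2445704 ]
```

View pics/s4z.png

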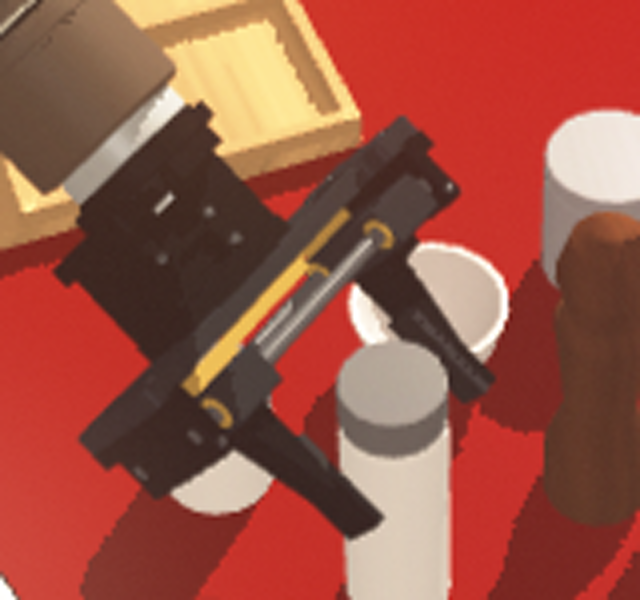

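View pics/w4.png

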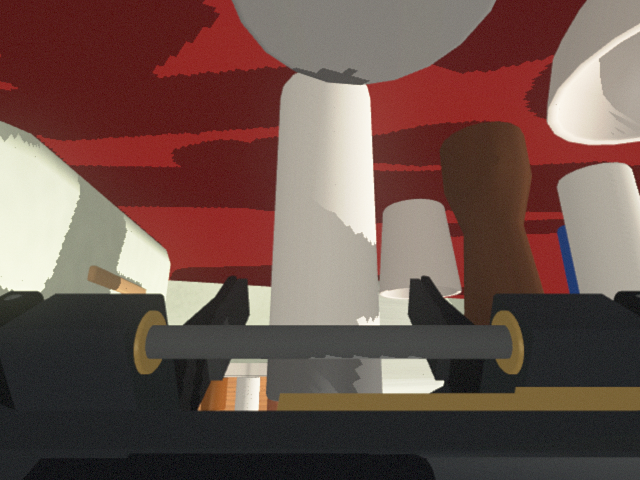

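```bash
python3 - <<'E'
from h import *
from workcell import env
env.gripper_to(0,25)
s=env.read_state();print(s["clock"],s["opening"]*87,s["force"],s["wrist_torque"])
g=env.grab_frame("scene");a=g["image"][230:380,220:380];cv2.imwrite("pics/s5z.png",cv2.resize(a,None,fx=4,fy=4,interpolation=cv2.INTER_CUBIC))
m=min(env.trace(g,"tall_a"),key=lambda d:np.hypot(*(np.argwhere(d["mask"]).mean(0)-[350,318])))["mask"]
print(cylfit([g],[m.astype(float)],(.637,.2258),.048,.15))
E
```

```text
10.4667 47.70354342473527 [ 0.90282324  0.46913879 -0.03557886] [-1.5826179  -0.71085945 -0.09782199]
(array([0.63662588, 0.22675874]), np.float64(0.14377884357920268))
```

View pics/s5z.png

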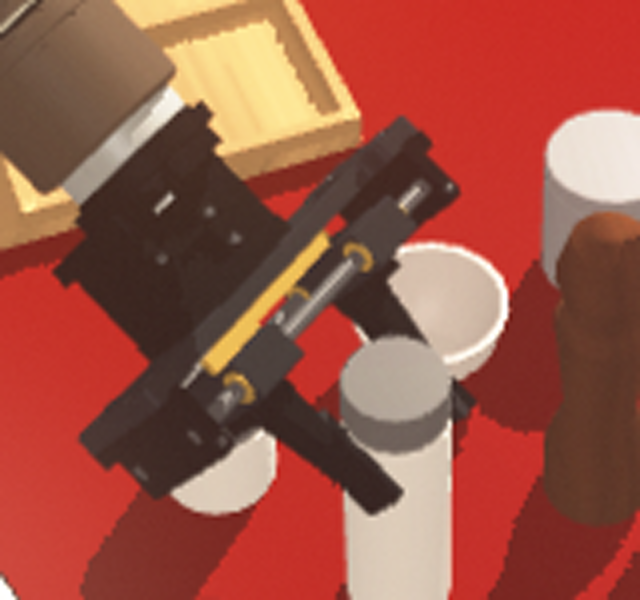

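```bash
python3 - <<'E'
from h import *
from workcell import env
h,t,az=.117,35,110
p,o=tcp((.637,.2258,h+.205),az,t)
env.move_straight(p,o,rate=.2)
s=env.read_state();print(s["clock"],s["opening"]*87,s["force"],s["wrist_torque"])
g=env.grab_frame("scene");cv2.imwrite("pics/s6.png",g["image"])
for n,pp in (("Lhi",r2w(-.01,.06,.2+h)),("pre",r2w(-.01,.06,.032+h)),("u",r2w(.033,.06,.032+h)),("pl",r2w(.033,.06,.012+h))):
    for a in (-15,-5,0,5,10,15):
        q=env.inverse_kinematics(*tcp(pp,a,t));print(n,a,None if q is None else np.round(q),clear(pp,a,t,op=.033,skip=("tall_B",)))
E
```

```text
11.7417 47.47948413113 [-0.77948657 -0.83848063 -1.37952381] [-1.89701874 -0.70708662  0.03394194]
Lhi -15 None (48, 'shelf')
Lhi -5 None (43, 'shelf')
Lhi 0 None (41, 'shelf')
Lhi 5 None (39, 'shelf')
Lhi 10 [ -2.  -3. -25. -35. -17. -49.] (37, 'shelf')
Lhi 15 [ -9.  -2. -20. -47. -27. -32.] (36, 'shelf')
pre -15 [ -30.   14.  -41. -146.  -22.   66.] (76, 'shelf')
pre -5 [ -25.   13.  -31. -114.  -18.   36.] (63, 'shelf')
pre 0 [ -23.   13.  -29. -103.  -20.   28.] (57, 'shelf')
pre 5 [-23.  13. -28. -96. -23.  24.] (51, 'shelf')
pre 10 [-24.  14. -27. -91. -27.  22.] (46, 'shelf')
pre 15 [-24.  15. -25. -86. -31.  21.] (41, 'shelf')
u -15 [ -28.   17.  -36. -146.  -20.   65.] (42, 'p1')
u -5 [ -22.   16.  -26. -109.  -15.   30.] (36, 'shelf')
u 0 [-21.  16. -24. -99. -17.  22.] (31, 'shelf')
u 5 [-21.  16. -23. -93. -21.  18.] (26, 'shelf')
u 10 [-22.  17. -22. -88. -25.  17.] (20, 'shelf')
u 15 [-22.  18. -20. -84. -30.  17.] (14, 'shelf')
pl -15 [ -30.   20.  -39. -151.  -25.   72.] (42, 'p1')
pl -5 [ -26.   18.  -28. -119.  -20.   43.] (46, 'bar')
pl 0 [ -24.   18.  -26. -108.  -21.   33.] (42, 'bar')
pl 5 [-24.  19. -24. -99. -23.  28.] (39, 'bar')
pl 10 [-24.  19. -22. -93. -27.  25.] (36, 'shelf')
pl 15 [-24.  20. -21. -88. -31.  23.] (30, 'shelf')
```

View pics/s6.png

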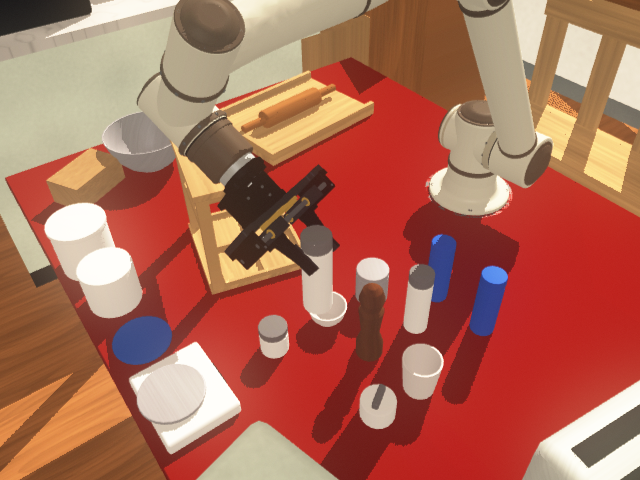

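```bash
python3 - <<'E'
from h import *
from workcell import env
h,t=.117,35
print(env.read_state()["joint_positions"].round())
for n,pp,aa in (("mid",(.60,.05,h+.19),(60,50)),("mid2",r2w(-.03,.06,h+.12),(5,10,15,20)),("mid2b",r2w(-.03,.06,h+.08),(5,10,15,20)),("mid2c",r2w(-.03,.06,h+.05),(5,10,15,20))):
    for a in aa:
        q=env.inverse_kinematics(*tcp(pp,a,t));print(n,a,None if q is None else np.round(q),clear(pp,a,t,op=.033,skip=("tall_B",)))
E
```

```text
[  8.  32.  28. -54. -98.  10.]
mid 60 [ -8.  13.  -2. -58. -64.   0.] (43, 'shelf')
mid 50 [ -6.   9.  -7. -58. -53.  -6.] (42, 'shelf')
mid2 5 None (32, 'shelf')
mid2 10 [-11.   2. -26. -63. -20. -15.] (29, 'shelf')
mid2 15 [-16.   3. -24. -66. -27.  -8.] (27, 'shelf')
mid2 20 [-19.   5. -22. -67. -34.  -3.] (25, 'shelf')
mid2b 5 [-15.   5. -28. -78. -16.  -1.] (51, 'shelf')
mid2b 10 [-18.   6. -27. -77. -23.   3.] (43, 'shelf')
mid2b 15 [-20.   7. -25. -76. -29.   6.] (34, 'shelf')
mid2b 20 [-22.   9. -24. -74. -35.   8.] (26, 'shelf')
mid2c 5 [-21.   9. -29. -91. -21.  16.] (56, 'shelf')
mid2c 10 [-22.  10. -28. -87. -26.  16.] (48, 'shelf')
mid2c 15 [-23.  11. -27. -83. -31.  16.] (41, 'shelf')
mid2c 20 [-25.  12. -25. -80. -36.  17.] (35, 'shelf')
```

```bash
python3 - <<'E'
from h import *
from workcell import env
h,t=.117,35
env.goto(*tcp((.60,.05,h+.19),50,t))
env.goto(*tcp(r2w(-.03,.06,h+.12),10,t))
s=env.read_state();print(s["clock"],s["opening"]*87)
print(env.move_straight(*tcp(r2w(-.015,.06,h+.034),10,t),rate=.1,force_limit=10))
s=env.read_state();print(s["clock"],s["opening"]*87,s["force"])
g=env.grab_frame("scene");cv2.imwrite("pics/s7.png",g["image"])
g=env.grab_frame("top");cv2.imwrite("pics/t7.png",g["image"])
E
```

```text
13.2917 47.273260483384504
False
14.3167 46.937197738731236 [-0.143986    0.55598697 -2.08064068]
```

View pics/s7.png

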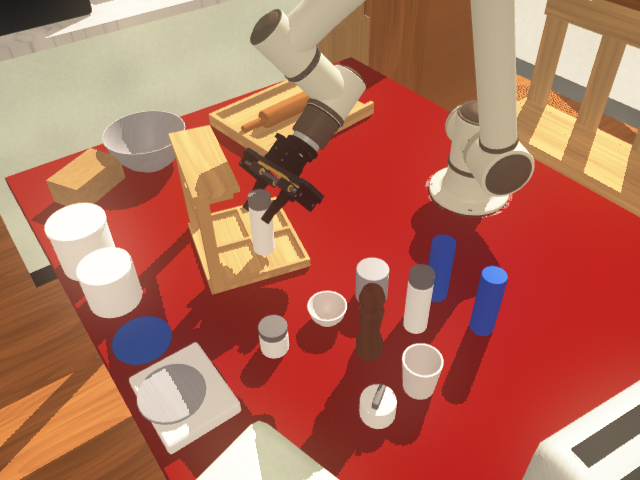

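View pics/t7.png

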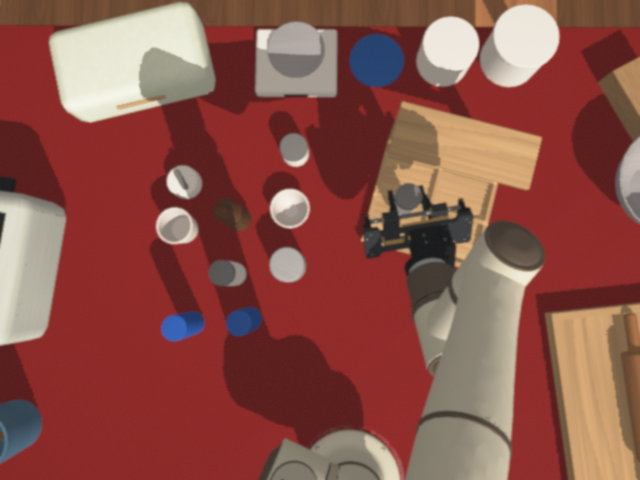

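```bash
python3 - <<'E'
from h import *
from workcell import env
g=env.grab_frame("scene");w=env.grab_frame("top");s=env.read_state()
print(s["opening"]*87)
A=w["image"][160:270,350:480];B=g["image"][130:270,200:340]
cv2.imwrite("pics/z8.png",np.hstack([cv2.resize(A,(399,400),interpolation=cv2.INTER_CUBIC),cv2.resize(B,(399,400),interpolation=cv2.INTER_CUBIC)]))
J=r2w(-.015,.06,0)
ms=[]
for f in (w,g):
    P=proj(f,[J+[0,0,.12]])[0]
    c=[d for d in env.trace(f,"tall_a")]
    c=sorted(c,key=lambda d:np.hypot(*(np.argwhere(d["mask"]).mean(0)[::-1]-P)));m=c[0]["mask"];print(P,np.argwhere(m).mean(0)[::-1],m.sum());ms.append(m.astype(float))
print("exp",J)
for z in (.02,.03,.034,.04):
    print(z,cylfit([g],[ms[1]],J[:2],.048,.15,z),cylfit([w],[ms[0]],J[:2],.048,.15,z))
E
```

```text
47.182545760220634
[405.36193229 200.97246167] [407.90654206 197.66510903] 642
[261.63479276 219.04071501] [260.57451923 221.69791667] 1248
exp [ 0.55099201 -0.09775849  0.        ]
0.02 (array([ 0.54285942, -0.11631057]), np.float64(0.17307992669568295)) (array([ 0.55441369, -0.09881483]), np.float64(0.2864869812324027))
0.03 (array([ 0.54849262, -0.10419281]), np.float64(0.1946242276916843)) (array([ 0.55173991, -0.09830157]), np.float64(0.2967461330513974))
0.034 (array([ 0.5494651 , -0.10289273]), np.float64(0.19688727750476898)) (array([ 0.55319762, -0.09812193]), np.float64(0.3010656283621087))
0.04 (array([ 0.55254338, -0.09666237]), np.float64(0.21042727446506904)) (array([ 0.55062874, -0.09645976]), np.float64(0.3063194379708647))
```

View pics/z8.png

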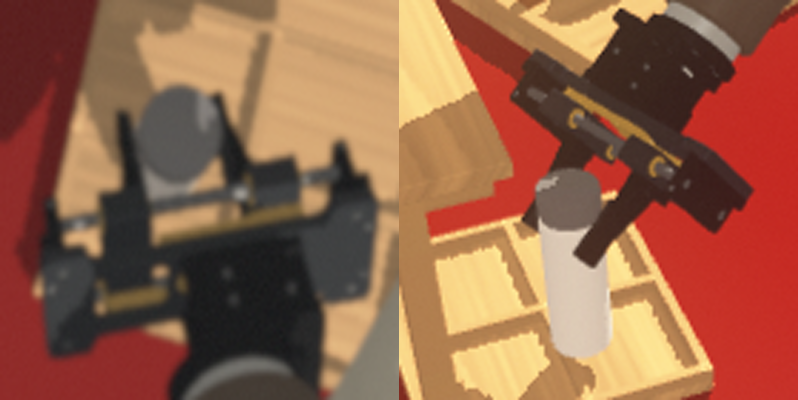

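```bash
python3 - <<'E'
from h import *
from workcell import env
h,t=.117,35
print(env.move_straight(*tcp(r2w(.036,.06,h+.034),10,t),rate=.08,force_limit=8))
s=env.read_state();print(s["clock"],s["opening"]*87,s["force"])
g=env.grab_frame("scene");w=env.grab_frame("top")
A=w["image"][150:260,350:480];B=g["image"][130:290,180:340]
cv2.imwrite("pics/z9.png",np.hstack([cv2.resize(A,(399,400),interpolation=cv2.INTER_CUBIC),cv2.resize(B,(399,400),interpolation=cv2.INTER_CUBIC)]))
E
```

```text
False
15.4 47.22148124714751 [-0.05091578  0.67478239 -2.06593516]
```

View pics/z9.png

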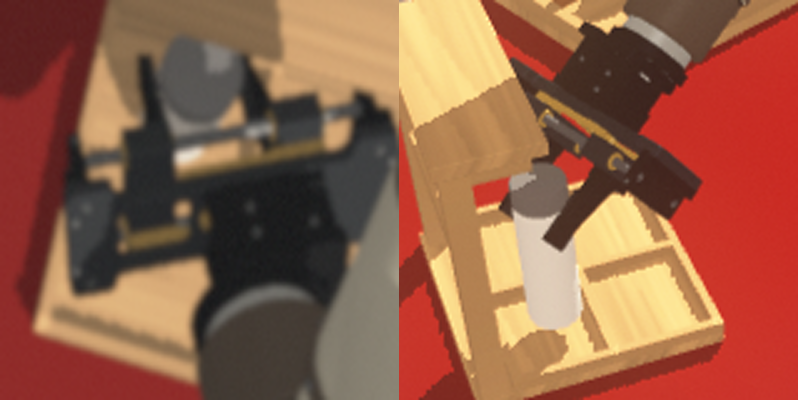

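```bash
python3 - <<'E'
from h import *
from workcell import env
g=env.grab_frame("scene");w=env.grab_frame("top")
k=np.array([[399/160,400/160]]);a=np.linspace(0,6.28,60)
im=cv2.resize(g["image"][130:290,180:340],None,fx=5,fy=5,interpolation=cv2.INTER_CUBIC)[:600]
for z,c in((.034,(0,255,0)),(.184,(255,0,0))):
    J=r2w(.036,.06,z);P=(proj(g,np.c_[J[0]+.024*np.cos(a),J[1]+.024*np.sin(a),np.full(60,z)])-[180,130])*5
    cv2.polylines(im,[P.astype(np.int32)],True,c,1)
for y0 in (.004,.112):
    P=(proj(g,[r2w(.004,y0,.024),r2w(.084,y0,.024)])-[180,130])*5;cv2.polylines(im,[P.astype(np.int32)],False,(255,255,0),1)
P=(proj(g,[r2w(.004,.004,.024),r2w(.004,.112,.024)])-[180,130])*5;cv2.polylines(im,[P.astype(np.int32)],False,(255,255,0),1)
cv2.imwrite("pics/z10.png",im)
E
```

```text
(no output)
```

View pics/z10.png

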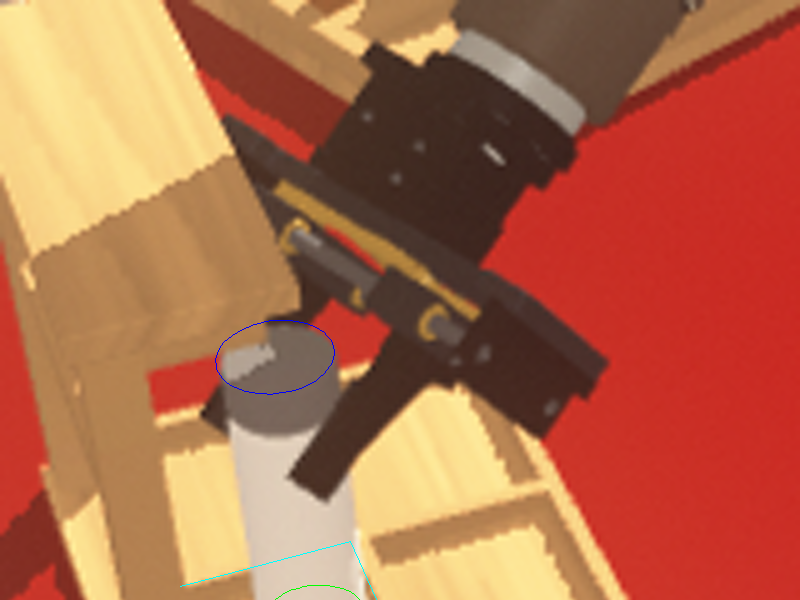

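```bash
python3 - <<'E'
from h import *
from workcell import env
h,t=.117,35
print(env.move_straight(*tcp(r2w(.036,.06,h+.006),10,t),rate=.03,force_limit=4))
s=env.read_state();o,y=tool(10,t);print(s["clock"],s["opening"]*87,s["force"],s["position"]-tcp(r2w(.036,.06,h+.012),10,t)[0])
g=env.grab_frame("scene");w=env.grab_frame("top")
A=w["image"][150:260,350:480];B=g["image"][130:290,180:340]
cv2.imwrite("pics/z11.png",np.hstack([cv2.resize(A,(399,400),interpolation=cv2.INTER_CUBIC),cv2.resize(B,(399,400),interpolation=cv2.INTER_CUBIC)]))
E
```

```text
True
16.3083 47.130653277655064 [-0.8110101  -1.24483766  4.5835356 ] [ 1.69663269e-04 -7.39883820e-05 -1.51723765e-04]
```

View pics/z11.png

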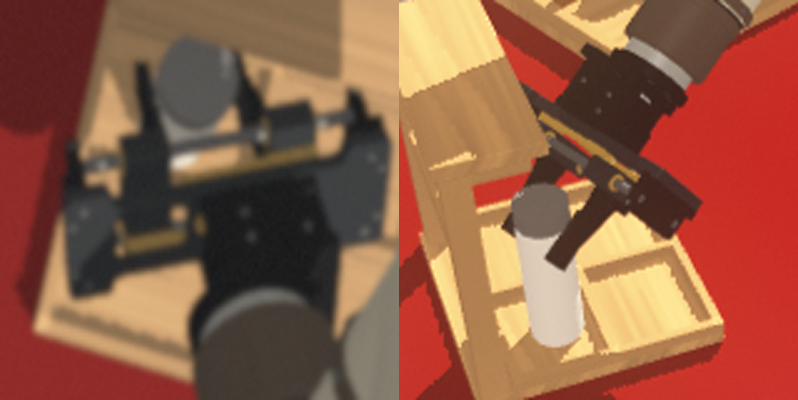

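```bash
python3 - <<'E'
from h import *
from workcell import env
h,t=.117,35
env.gripper_to(.75)
d=np.array([np.cos(np.radians(10)),np.sin(np.radians(10)),0]);J=r2w(.036,.06,h+.012)
print(env.move_straight(*tcp(J-.075*d,10,t),rate=.12,force_limit=6))
s=env.read_state();print(s["clock"],s["force"])
env.move_straight(*tcp(J-.09*d+[0,0,.10],10,t),rate=.15)
g=env.grab_frame("scene");cv2.imwrite("pics/s12.png",g["image"]);s=env.read_state();print(s["clock"])
m=min(env.trace(g,"tall_a"),key=lambda d:np.hypot(*(np.argwhere(d["mask"]).mean(0)[::-1]-proj(g,[J])[0])))["mask"]
print(J,cylfit([g],[m.astype(float)],J[:2],.048,.15,.012))
# plan A
Jx,Jy=CYL["tall_A"][:2];ha=.122
for t in (48,50):
  for az in(-60,-65,-70,-75):
    for up in (0,1):
      print(t,az,up,clear((Jx,Jy,ha),az,t,op=.036,skip=("tall_A",),up=up),[None if q is None else np.round(q).tolist() for q in (env.inverse_kinematics(*tcp((Jx,Jy,ha+dz),az,t,up,off=.035)) for dz in(0,.2))])
E
```

```text
False
17.825 [0.15913223 0.13489775 0.36489178]
18.7
[ 0.60030682 -0.1107604   0.129     ] (array([ 0.60034093, -0.11367821]), np.float64(0.07920432994416304))
48 -60 0 (5, 'blue1') [[66.0, 25.0, -41.0, 40.0, -59.0, 113.0], [67.0, 11.0, -26.0, 33.0, -83.0, 130.0]]
48 -60 1 (5, 'blue1') [[66.0, 25.0, -41.0, 40.0, -59.0, -67.0], [67.0, 11.0, -26.0, 33.0, -83.0, -50.0]]
48 -65 0 (10, 'blue1') [[65.0, 26.0, -38.0, 36.0, -61.0, 112.0], [66.0, 12.0, -23.0, 30.0, -85.0, 128.0]]
48 -65 1 (10, 'blue1') [[65.0, 26.0, -38.0, 36.0, -61.0, -68.0], [66.0, 12.0, -23.0, 30.0, -85.0, -52.0]]
48 -70 0 (9, 'blue2') [[65.0, 27.0, -35.0, 32.0, -64.0, 112.0], [65.0, 14.0, -21.0, 28.0, -88.0, 125.0]]
48 -70 1 (9, 'blue2') [[65.0, 27.0, -35.0, 32.0, -64.0, -68.0], [65.0, 14.0, -21.0, 28.0, -88.0, -55.0]]
48 -75 0 (5, 'blue2') [[64.0, 28.0, -33.0, 29.0, -66.0, 111.0], [64.0, 15.0, -18.0, 26.0, -91.0, 123.0]]
48 -75 1 (5, 'blue2') [[64.0, 28.0, -33.0, 29.0, -66.0, -69.0], [64.0, 15.0, -18.0, 26.0, -91.0, -57.0]]
50 -60 0 (5, 'blue1') [[65.0, 24.0, -41.0, 39.0, -57.0, 114.0], [67.0, 10.0, -25.0, 31.0, -82.0, 131.0]]
50 -60 1 (5, 'blue1') [[65.0, 24.0, -41.0, 39.0, -57.0, -66.0], [67.0, 10.0, -25.0, 31.0, -82.0, -49.0]]
50 -65 0 (11, 'blue1') [[65.0, 25.0, -38.0, 35.0, -60.0, 113.0], [66.0, 12.0, -23.0, 29.0, -85.0, 129.0]]
50 -65 1 (11, 'blue1') [[65.0, 25.0, -38.0, 35.0, -60.0, -67.0], [66.0, 12.0, -23.0, 29.0, -85.0, -51.0]]
50 -70 0 (12, 'blue2') [[64.0, 26.0, -35.0, 31.0, -63.0, 113.0], [65.0, 13.0, -21.0, 27.0, -87.0, 126.0]]
50 -70 1 (12, 'blue2') [[64.0, 26.0, -35.0, 31.0, -63.0, -67.0], [65.0, 13.0, -21.0, 27.0, -87.0, -54.0]]
50 -75 0 (7, 'blue2') [[64.0, 27.0, -33.0, 28.0, -65.0, 112.0], [64.0, 15.0, -18.0, 25.0, -90.0, 124.0]]
50 -75 1 (7, 'blue2') [[64.0, 27.0, -33.0, 28.0, -65.0, -68.0], [64.0, 15.0, -18.0, 25.0, -90.0, -56.0]]
```

View pics/s12.png

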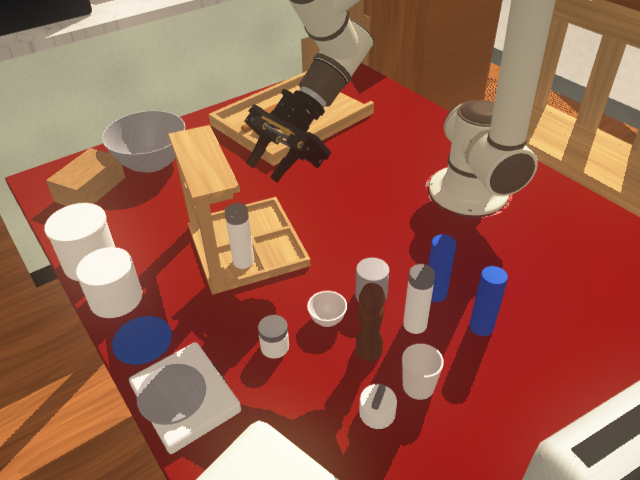

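```bash
python3 - <<'E'
from h import *
from workcell import env
t,h=45,.125
jl=r2w(.036,.06,0);C={k:v for k,v in CYL.items() if k not in("tall_A","tall_B")};C["jl"]=(jl[0],jl[1]-.002,.024,.162)
Jx,Jy=CYL["tall_A"][:2]
print(env.read_state()["joint_positions"].round())
for az in(-62,-65,-68): print("A",az,clear((Jx,Jy,h),az,t,op=.036,skip=("tall_A",)),clear((Jx,Jy,h),az,t,op=.04,skip=("tall_A",)),[None if q is None else np.round(q).tolist() for q in (env.inverse_kinematics(*tcp((Jx,Jy,h+dz),az,t,u)) for dz,u in((0,0),(.2,0),(.2,1)))])
for n,pp,op in (("m1",(.45,.1,h+.2),.024),("m2",r2w(-.03,-.06,h+.12),.024),("pre",r2w(-.015,-.06,h+.034),.024),("u",r2w(.034,-.06,h+.034),.024),("pl",r2w(.034,-.06,h+.012),.033)):
  for az in ((-40,-30) if n=="m1" else (-30,-15,-10,-5,0,5)):
    print(n,az,clear(pp,az,t,op=op,cyl=C),[None if q is None else np.round(q).tolist() for q in (env.inverse_kinematics(*tcp(pp,az,t,u)) for u in (0,1))])
E
```

```text
[-20.   2. -26. -68. -26.  -6.]
A -62 (9, 'blue1') (9, 'blue1') [[67.0, 26.0, -39.0, 38.0, -63.0, 112.0], [68.0, 12.0, -25.0, 33.0, -86.0, 128.0], [68.0, 12.0, -25.0, 33.0, -86.0, -52.0]]
A -65 (11, 'blue2') (11, 'blue2') [[67.0, 26.0, -38.0, 36.0, -65.0, 111.0], [67.0, 13.0, -23.0, 32.0, -88.0, 127.0], [67.0, 13.0, -23.0, 32.0, -88.0, -53.0]]
A -68 (9, 'blue2') (9, 'blue2') [[66.0, 27.0, -36.0, 34.0, -66.0, 111.0], [67.0, 14.0, -21.0, 30.0, -90.0, 125.0], [67.0, 14.0, -21.0, 30.0, -90.0, -55.0]]
m1 -40 (153, 'mill') [[53.0, -3.0, -47.0, 52.0, -63.0, 145.0], [53.0, -3.0, -47.0, 52.0, -63.0, -35.0]]
m1 -30 (151, 'mill') [[51.0, -7.0, -51.0, 58.0, -55.0, 150.0], [51.0, -7.0, -51.0, 58.0, -55.0, -30.0]]
m2 -30 (36, 'shelf') [None, None]
m2 -15 (45, 'shelf') [None, None]
m2 -10 (42, 'shelf') [None, None]
m2 -5 (39, 'shelf') [None, None]
m2 0 (36, 'shelf') [[-13.0, 1.0, -28.0, -29.0, -18.0, -53.0], [-13.0, 1.0, -28.0, -29.0, -18.0, 127.0]]
m2 5 (33, 'shelf') [[-18.0, 3.0, -24.0, -38.0, -26.0, -38.0], [-18.0, 3.0, -24.0, -38.0, -26.0, 142.0]]
pre -30 (44, 'shelf') [None, None]
pre -15 (61,
[... 412 characters left out ...]
 (27, 'shelf') [None, None]
u -10 (24, 'shelf') [None, None]
u -5 (20, 'br2') [None, None]
u 0 (16, 'br2') [[-18.0, 15.0, -21.0, -50.0, -17.0, -29.0], [-18.0, 15.0, -21.0, -50.0, -17.0, 151.0]]
u 5 (13, 'shelf') [[-21.0, 16.0, -18.0, -54.0, -23.0, -19.0], [-21.0, 16.0, -18.0, -54.0, -23.0, 161.0]]
pl -30 (2, 'jl') [None, None]
pl -15 (23, 'jl') [None, None]
pl -10 (29, 'jl') [None, None]
pl -5 (34, 'p2') [[-16.0, 16.0, -23.0, -51.0, -10.0, -32.0], [-16.0, 16.0, -23.0, -51.0, -10.0, 148.0]]
pl 0 (30, 'p2') [[-20.0, 17.0, -20.0, -56.0, -17.0, -21.0], [-20.0, 17.0, -20.0, -56.0, -17.0, 159.0]]
pl 5 (26, 'p2') [[-23.0, 18.0, -19.0, -58.0, -23.0, -13.0], [-23.0, 18.0, -19.0, -58.0, -23.0, 167.0]]
```

```bash
python3 - <<'E'
from h import *
from workcell import env
t,h=45,.125
for P in ((.6,.1,h+.2),(.68,.05,h+.2),(.68,.05,h+.28)):
  for az in (-75,-60,-45,-30,-15,0,15,30):
    q=env.inverse_kinematics(*tcp(P,az,t));print(P,az,None if q is None else np.round(q).tolist(),clear(P,az,t,op=.024,skip=("tall_A","tall_B")))
E
```

```text
(0.6, 0.1, 0.325) -75 [40.0, 21.0, -14.0, 41.0, -80.0, 139.0] (141, 'shelf')
(0.6, 0.1, 0.325) -60 [40.0, 16.0, -23.0, 48.0, -69.0, 145.0] (133, 'shelf')
(0.6, 0.1, 0.325) -45 [38.0, 11.0, -31.0, 57.0, -57.0, 151.0] (126, 'shelf')
(0.6, 0.1, 0.325) -30 [33.0, 6.0, -38.0, 66.0, -44.0, 157.0] (122, 'shelf')
(0.6, 0.1, 0.325) -15 [25.0, 3.0, -44.0, 78.0, -28.0, 163.0] (121, 'shelf')
(0.6, 0.1, 0.325) 0 None (119, 'shelf')
(0.6, 0.1, 0.325) 15 None (97, 'shelf')
(0.6, 0.1, 0.325) 30 [21.0, 2.0, -20.0, -15.0, -24.0, -69.0] (83, 'shelf')
(0.68, 0.05, 0.325) -75 [31.0, 26.0, -7.0, 44.0, -77.0, 145.0] (96, 'shelf')
(0.68, 0.05, 0.325) -60 [31.0, 21.0, -17.0, 51.0, -65.0, 151.0] (92, 'shelf')
(0.68, 0.05, 0.325) -45 [28.0, 16.0, -25.0, 60.0, -51.0, 157.0] (89, 'shelf')
(0.68, 0.05, 0.325) -30 [23.0, 12.0, -32.0, 69.0, -37.0, 162.0] (87, 'shelf')
(0.68, 0.05, 0.325) -15 [15.0, 9.0, -37.0, 81.0, -21.0, 168.0] (78, 'shelf')
(0.68, 0.05, 0.325) 0 None (71, 'shelf')
(0.68, 0.05, 0.325) 15 [19.0, 8.0, -23.0, 10.0, -14.0, -103.0] (71, 'shelf')
(0.68, 0.05, 0.325) 30 [11.0, 10.0, -6.0, -26.0, -33.0, -54.0] (71, 'shelf')
(0.68, 0.05, 0.405) -75 [31.0, 24.0, 1.0, 43.0, -84.0, 152.0] (151, 'shelf')
(0.68, 0.05, 0.405) -60 [31.0, 19.0, -8.0, 48.0, -72.0, 159.0] (147, 'shelf')
(0.68, 0.05, 0.405) -45 [30.0, 14.0, -16.0, 53.0, -59.0, 167.0] (144, 'shelf')
(0.68, 0.05, 0.405) -30 [26.0, 9.0, -23.0, 56.0, -45.0, 177.0] (143, 'shelf')
(0.68, 0.05, 0.405) -15 [23.0, 6.0, -26.0, 55.0, -32.0, -169.0] (143, 'shelf')
(0.68, 0.05, 0.405) 0 [21.0, 5.0, -25.0, 40.0, -23.0, -143.0] (144, 'shelf')
(0.68, 0.05, 0.405) 15 [19.0, 5.0, -13.0, 6.0, -27.0, -98.0] (147, 'shelf')
(0.68, 0.05, 0.405) 30 [11.0, 7.0, -0.0, -20.0, -41.0, -61.0] (151, 'shelf')
```

```bash
cat > wp.py <<'E'
from h import *
t,h=45,.125
Q=(.66,.10,h+.28)
W=[((.58,.17,h+.26),-60),(Q,-45),(Q,-25),(Q,-8),(Q,5),(Q,15),(Q,30),(tuple(r2w(-.05,.12,h+.22)),18),(tuple(r2w(-.03,-.06,h+.12)),4)]
E
python3 - <<'E'
from wp import *
from workcell import env
for p,az in W:
    q=env.inverse_kinematics(*tcp(p,az,t,True));print(np.round(p,2),az,None if q is None else np.round(q).tolist(),clear(p,az,t,op=.024,skip=("tall_A","tall_B"),up=True))
for p in (r2w(-.015,-.06,h+.034),r2w(.034,-.06,h+.034)): print(clear(p,4,t,op=.024,skip=("tall_A","tall_B"),up=True))
print(clear((.4112,.2425,h),-65,t,op=.036,skip=("tall_A","tall_B"),up=True))
E
```

```text
[0.58 0.17 0.38] -60 [47.0, 16.0, -14.0, 43.0, -80.0, -33.0] (194, 'mill')
[0.66 0.1  0.4 ] -45 [35.0, 14.0, -16.0, 52.0, -63.0, -16.0] (172, 'shelf')
[0.66 0.1  0.4 ] -25 [31.0, 8.0, -25.0, 57.0, -45.0, -4.0] (170, 'shelf')
[0.66 0.1  0.4 ] -8 [27.0, 4.0, -28.0, 55.0, -30.0, 13.0] (167, 'shelf')
[0.66 0.1  0.4 ] 5 [25.0, 3.0, -26.0, 40.0, -23.0, 37.0] (160, 'shelf')
[0.66 0.1  0.4 ] 15 [25.0, 3.0, -19.0, 17.0, -24.0, 67.0] (157, 'shelf')
[0.66 0.1  0.4 ] 30 [19.0, 5.0, -5.0, -14.0, -36.0, 110.0] (158, 'shelf')
[ 0.53 -0.03  0.34] 18 [11.0, -7.0, -27.0, -11.0, -26.0, 105.0] (83, 'shelf')
[ 0.51 -0.21  0.24] 4 [-17.0, 2.0, -25.0, -37.0, -25.0, 139.0] (34, 'shelf')
(46, 'shelf')
(13, 'br2')
(11, 'blue2')
```

```bash
python3 - <<'E'
from wp import *
from workcell import env
s=env.read_state();env.move_straight(s["position"]+[0,0,.12],rate=.2)
env.gripper_to(.85)
env.goto(*tcp((.4112,.2425,h+.20),-65,t,True))
s=env.read_state();print(s["clock"],s["joint_positions"].round())
g=env.grab_frame("scene");cv2.imwrite("pics/s13.png",g["image"])
for d in env.trace(g,"tall_a"):
    m=d["mask"];c=np.argwhere(m).mean(0)[::-1];print(c.round(),m.sum(),d["score"])
    if np.hypot(*(c-[419,300]))<25: print(cylfit([g],[m.astype(float)],(.411,.2425),.048,.15))
E
```

```text
21.4417 [ 67.  13. -23.  31. -88. -53.]
[418. 298.] 1615 0.92
(array([0.41104412, 0.2406184 ]), np.float64(0.11248094228666683))
[442. 265.] 1327 0.84
[488. 300.] 1769 0.77
[239. 235.] 1435 0.63
[378. 406.] 1422 0.5
[421. 370.] 1872 0.27
```

View pics/s13.png

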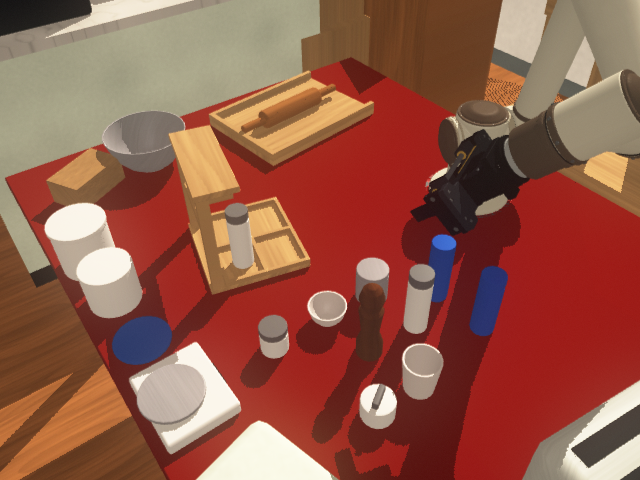

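```bash
python3 - <<'E'
from wp import *
from workcell import env
g=env.grab_frame("scene");w=env.grab_frame("wrist");cv2.imwrite("pics/w14.png",w["image"])
s=env.read_state();M=R.from_euler('xyz',s["tool_rot"],degrees=True).as_matrix();p=s["position"]
print(proj(g,[[.411,.2415,.325],p,p+M@[0,-.027,.04],p+M@[0,-.027,-.04],p+M@[0,-.097,.09],p+M@[0,-.097,-.09]]).round())
A=g["image"][110:250,380:560];cv2.imwrite("pics/z14.png",cv2.resize(A,None,fx=4,fy=4,interpolation=cv2.INTER_CUBIC))
E
```

```text
[[433. 197.]
 [412. 207.]
 [432. 188.]
 [415. 215.]
 [474. 157.]
 [436. 218.]]
```

View pics/z14.png

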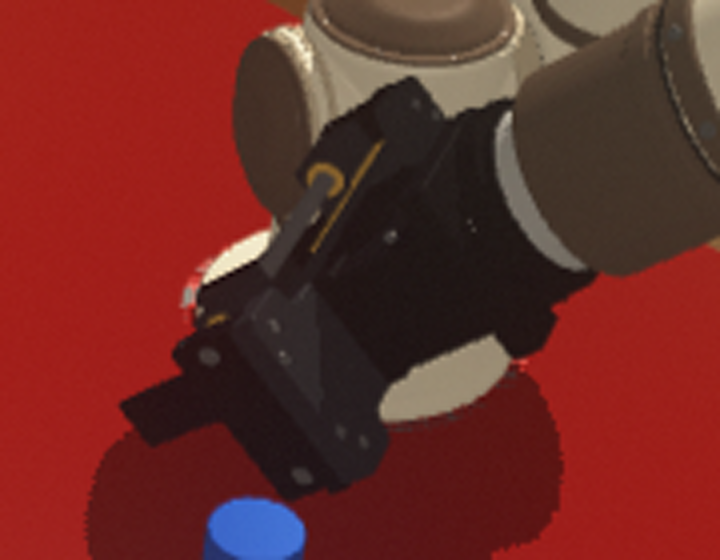

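View pics/w14.png

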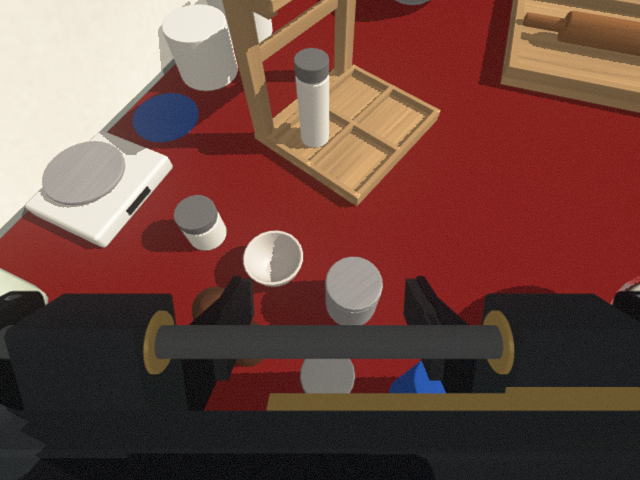

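```bash
python3 - <<'E'
from wp import *
from workcell import env
P=(.4112,.2415,h)
print(env.move_straight(*tcp((P[0],P[1],h+.06),-65,t,True),rate=.15,force_limit=6))
print(env.move_straight(*tcp(P,-65,t,True),rate=.06,force_limit=4))
s=env.read_state();print(s["clock"],s["position"]-tcp(P,-65,t,True)[0],s["force"])
g=env.grab_frame("scene");w=env.grab_frame("wrist")
A=g["image"][190:350,360:540]
cv2.imwrite("pics/z15.png",np.hstack([cv2.resize(A,(450,400),interpolation=cv2.INTER_CUBIC),cv2.resize(w["image"][200:],(350,400))]))
E
```

```text
False
False
23.875 [0.00012118 0.00023838 0.00023883] [-0.31722606 -0.30506504  0.60310819]
```

View pics/z15.png

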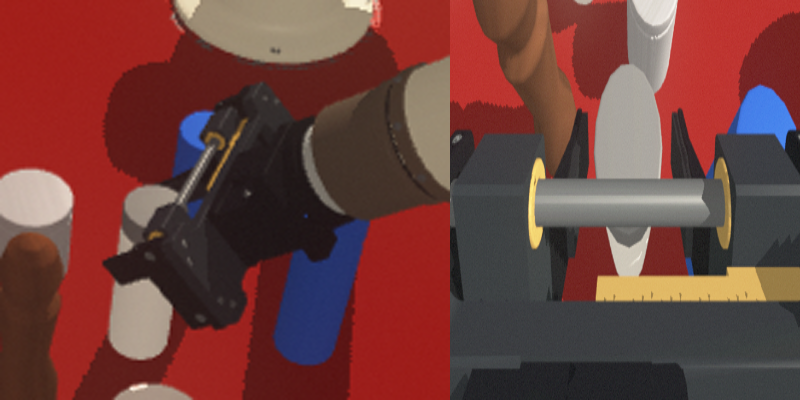

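Both fingers straddle the jar, and neither blue look-alike is touched. Next I grip, lift and carry.

```bash
python3 - <<'E'
from wp import *
from workcell import env
env.gripper_to(0,25)
s=env.read_state();print(s["clock"],s["opening"]*87,s["force"])
print(env.move_straight(*tcp((.4112,.2415,h+.22),-65,t,True),rate=.15))
s=env.read_state();print(s["clock"],s["opening"]*87,s["force"])
g=env.grab_frame("scene");cv2.imwrite("pics/s16.png",g["image"])
E
```

```text
24.5583 47.3866374659388 [ 0.45599923 -0.35816781  0.70066235]
False
26.175 47.6438667960569 [ 0.45249844 -0.04541182 -1.04770133]
```

View pics/s16.png

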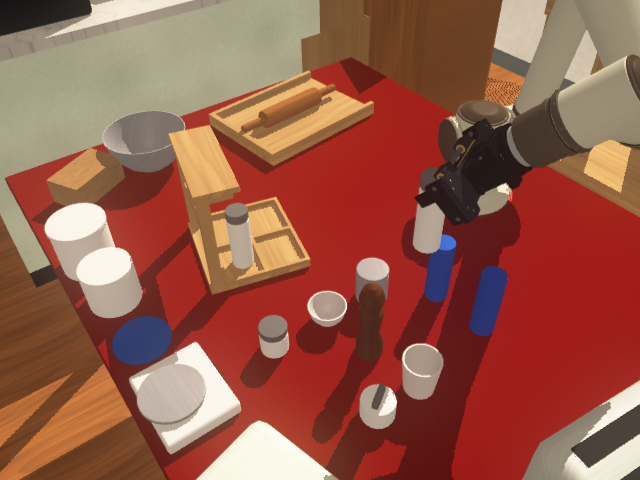

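```bash
python3 - <<'E'
from wp import *
from workcell import env
for p,az in W:
    env.goto(*tcp(p,az,t,True));s=env.read_state();print(s["clock"].round(2) if hasattr(s["clock"],'round') else s["clock"],s["joint_positions"].round(),round(s["opening"]*87,1))
g=env.grab_frame("scene");cv2.imwrite("pics/s17.png",g["image"])
E
```

```text
27.0 [ 47.  16. -14.  43. -80. -33.] 47.4
27.5083 [ 35.  14. -16.  51. -63. -16.] 47.5
27.9083 [ 31.   8. -25.  57. -45.  -4.] 47.6
28.2917 [ 27.   4. -28.  55. -30.  13.] 47.7
28.775 [ 26.   3. -26.  40. -23.  37.] 47.3
29.3333 [ 25.   3. -19.  18. -24.  67.] 47.3
30.075 [ 19.   5.  -5. -14. -36. 109.] 47.3
30.8667 [ 11.  -7. -27. -11. -26. 105.] 47.7
31.7083 [-17.   2. -25. -37. -25. 139.] 47.0
```

View pics/s17.png

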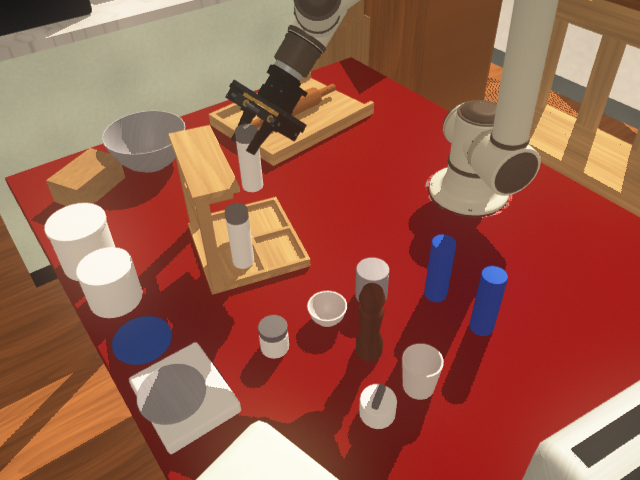

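Jar A is upright in front of the right bay. Next I lower it and move it in under the shelf.

```bash
python3 - <<'E'
from wp import *
from workcell import env
print(env.move_straight(*tcp(r2w(-.015,-.06,h+.033),4,t,True),rate=.1,force_limit=8))
g=env.grab_frame("scene");w=env.grab_frame("top");s=env.read_state();print(s["clock"],s["opening"]*87,s["force"])
a=np.linspace(0,6.28,60)
def ov(f,x0,y0,w,hh,x,y,z):
    k=400/hh
    im=cv2.resize(f["image"][y0:y0+hh,x0:x0+w],None,fx=k,fy=k,interpolation=cv2.INTER_CUBIC)
    for zz,c in((z,(0,255,0)),(z+.15,(255,0,0))):
        J=r2w(x,y,zz);P=(proj(f,np.c_[J[0]+.024*np.cos(a),J[1]+.024*np.sin(a),np.full(60,zz)])-[x0,y0])*k
        cv2.polylines(im,[P.astype(np.int32)],True,c,1)
    return cv2.resize(im,(399,400))
cv2.imwrite("pics/z18.png",np.hstack([ov(w,390,140,130,130,-.015,-.06,.033),ov(g,180,90,180,180,-.015,-.06,.033)]))
E
```

```text
False
32.8917 47.11001558252921 [ 0.04797044  0.21123474 -2.18837034]
```

View pics/z18.png

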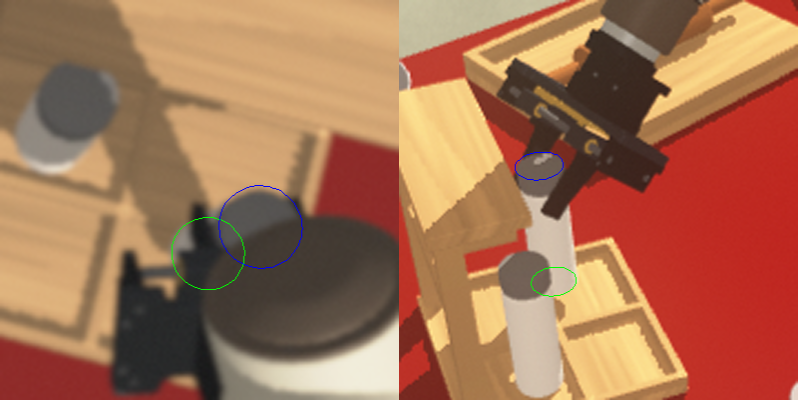

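```bash
python3 - <<'E'
from wp import *
from workcell import env
r=env.move_straight(*tcp(r2w(.036,-.06,h+.033),4,t,True),rate=.06,force_limit=6)
s=env.read_state();print(r,s["clock"],s["opening"]*87,s["force"])
if not r:
    r=env.move_straight(*tcp(r2w(.036,-.06,h+.006),4,t,True),rate=.03,force_limit=4)
    s=env.read_state();print(r,s["clock"],s["force"],s["position"]-tcp(r2w(.036,-.06,h+.012),4,t,True)[0])
g=env.grab_frame("scene");w=env.grab_frame("top")
cv2.imwrite("pics/z19.png",np.hstack([cv2.resize(w["image"][140:270,390:520],(399,400)),cv2.resize(g["image"][90:270,180:360],(399,400))]))
E
```

```text
False 33.8917 47.23384346100776 [-0.0579364   0.07389837 -2.23008552]
True 34.575 [-0.90827454  0.79032143  4.29567876] [ 2.57374245e-04  1.97728969e-04 -5.14162800e-05]
```

View pics/z19.png

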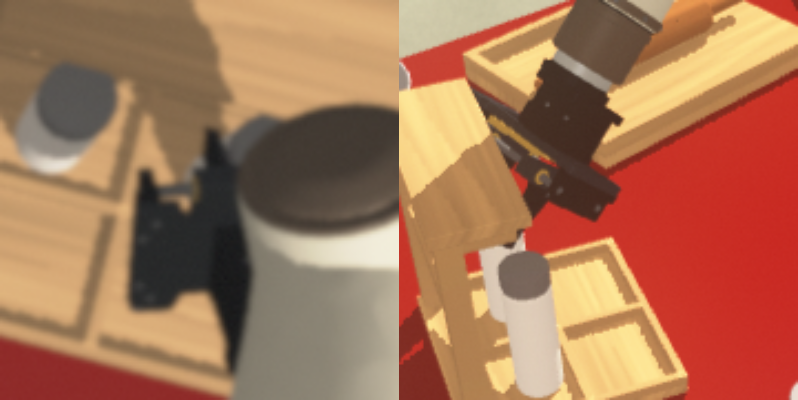

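```bash
python3 - <<'E'
from wp import *
from workcell import env
env.gripper_to(.72)
d=np.array([np.cos(np.radians(4)),np.sin(np.radians(4)),0]);J=r2w(.036,-.06,h+.012)
print(env.move_straight(*tcp(J-.07*d,4,t,True),rate=.1,force_limit=6))
env.move_straight(*tcp(J-.085*d+[0,0,.16],4,t,True),rate=.18)
s=env.read_state();print(s["clock"],s["force"],s["joint_positions"].round())
g=env.grab_frame("scene");cv2.imwrite("pics/s20.png",g["image"])
q=[]
for nm,az,tt in (("S",20,70),("S",40,70),("S",20,80)):
  for up in (0,1):
    for P in ((.667,.1193,.042),(.667,.1193,.2)):
        k=env.inverse_kinematics(*tcp(P,az,tt,up));print(nm,az,tt,up,None if k is None else k.round(),clear(P,az,tt,op=.0435,skip=("tall_A","tall_B","short"),up=up))
for az,tt in ((-15,70),(5,70),(-15,80),(0,80)):
  for up in (0,1):
    for P in (r2w(-.05,.058,.054),r2w(-.05,.058,.18)):
        k=env.inverse_kinematics(*tcp(P,az,tt,up));print("F",az,tt,up,None if k is None else k.round(),clear(P,az,tt,op=.036,skip=("tall_A","tall_B","short"),up=up))
E
```

```text
False
37.1667 [-0.04134954  0.18519311 -0.93800347] [-20.  -2. -22. -33. -32. 137.]
S 20 70 0 [ 24.  32. -22.   5. -17. -99.] (21, 'table')
S 20 70 0 [ 24.  21. -12.   2. -38. -96.] (64, 'shelf')
S 20 70 1 [ 24.  32. -22.   5. -17.  81.] (21, 'table')
S 20 70 1 [ 24.  21. -12.   2. -38.  84.] (64, 'shelf')
S 40 70 0 [ 21.  32. -12. -15. -27. -59.] (21, 'table')
S 40 70 0 [ 21.  22.  -5.  -9. -44. -65.] (70, 'shelf')
S 40 70 1 [ 21.  32. -12. -15. -27. 121.] (21, 'table')
S 40 70 1 [ 21.  22.  -5.  -9. -44. 115.] (70, 'shelf')
S 20 80 0 [ 24.  34. -13.   1. -33. -95.] (22, 'table')
S 20 80 0 [ 24.  24.  -3.   1. -53. -95.] (73, 'shelf')
S 20 80 1 [ 24.  34. -13.   1. -33.  85.] (22, 'table')
S 20 80 1 [ 24.  24.  -3.   1. -53.  85.] (73, 'shelf')
F -15 70 0 None (9, 'base')
F -15 70 0 [  12.    7.  -40.   20.  -26. -134.] (67, 'shelf')
F -15 70 1 None (9, 'base')
F -15 70 1 [ 12.   7. -40.  20. -26.  46.] (67, 'shelf')
F 5 70 0 None (9, 'base')
F 5 70 0 [  8.   8. -33.   2. -29. -95.] (36, 'shelf')
F 5 70 1 None (9, 'base')
F 5 70 1 [  8.   8. -33.   2. -29.  85.] (36, 'shelf')
F -15 80 0 [  10.   22.  -38.   11.  -22. -125.] (10, 'base')
F -15 80 0 [  10.   11.  -28.    6.  -42. -119.] (57, 'shelf')
F -15 80 1 [ 10.  22. -38.  11. -22.  55.] (7, 'shelf')
F -15 80 1 [ 10.  11. -28.   6. -42.  61.] (57, 'shelf')
F 0 80 0 [   9.   22.  -35.    4.  -23. -102.] (10, 'base')
F 0 80 0 [   9.   11.  -26.    2.  -43. -100.] (34, 'shelf')
F 0 80 1 [  9.  22. -35.   4. -23.  78.] (3, 'shelf')
F 0 80 1 [  9.  11. -26.   2. -43.  80.] (34, 'shelf')
```

View pics/s20.png

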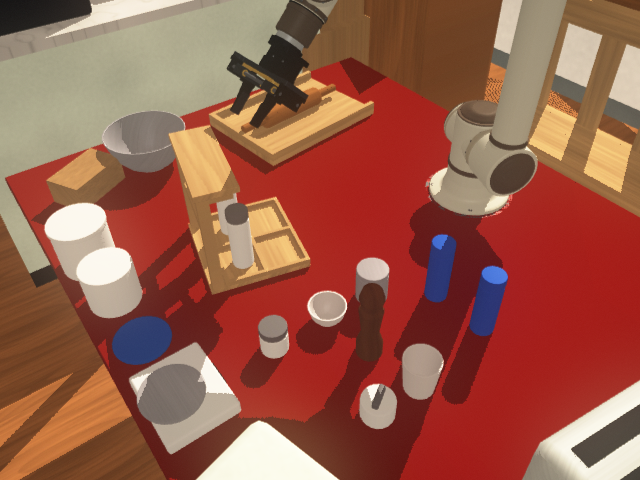

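```bash
python3 - <<'E'
from h import *
from workcell import env
env.gripper_to(.95)
s=env.read_state();env.move_straight(s["position"]+[-.03,.05,.05],rate=.2)
q=env.inverse_kinematics(*tcp((.52,.08,.33),10,78));print(q.round())
env.goto(*tcp((.52,.08,.33),10,78))
env.goto(*tcp((.667,.1193,.16),20,80))
s=env.read_state();print(s["clock"],s["joint_positions"].round())
w=env.grab_frame("wrist");g=env.grab_frame("scene");T=env.grab_frame("top")
ms=env.trace(g,"short");
for d in ms:
    m=d["mask"];c=np.argwhere(m).mean(0)[::-1];print(c,m.sum(),d["score"],cylfit([g],[m.astype(float)],(.667,.1193),.056,.065) if d is ms[0] else '')
cv2.imwrite("pics/z21.png",np.hstack([cv2.resize(w["image"],(400,300)),cv2.resize(g["image"],(400,300))]))
E
```

```text
[  29.    3.  -14.    4.  -61. -110.]
42.625 [ 24.  26.  -6.   1. -48. -95.]
[273.32303619 335.95939982] 1133 0.96 (array([0.66875229, 0.12057978]), np.float64(0.09238658528912069))
[223.62857143 211.2122449 ] 245 0.71
```

View pics/z21.png

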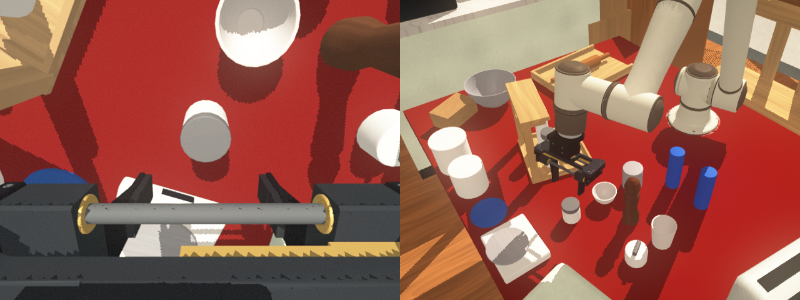

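```bash
python3 - <<'E'
from h import *
from workcell import env
P=(.668,.1198,.043)
r=env.move_straight(*tcp(P,20,80),rate=.09,force_limit=5);s=env.read_state();print(r,s["clock"],s["force"],s["position"]-tcp(P,20,80)[0])
w=env.grab_frame("wrist");g=env.grab_frame("scene")
cv2.imwrite("pics/z22.png",np.hstack([cv2.resize(w["image"],(400,300)),cv2.resize(g["image"][230:380,180:380],(400,300))]))
E
```

```text
False 44.275 [ 0.02190364 -0.20833595  0.24429781] [0.00053567 0.00019526 0.00082086]
```

View pics/z22.png

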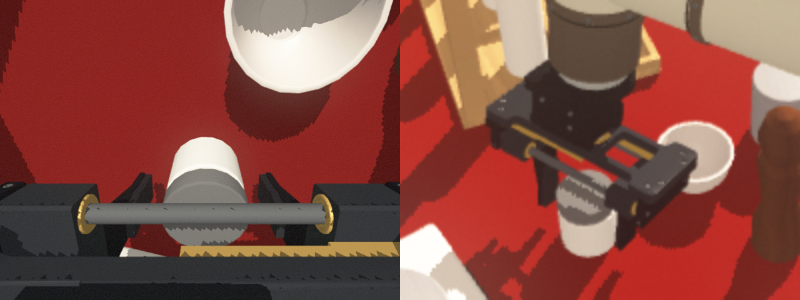

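```bash
python3 - <<'E'
from h import *
from workcell import env
env.gripper_to(0,25);s=env.read_state();print(s["clock"],s["opening"]*87)
env.move_straight(*tcp((.668,.1198,.17),20,80),rate=.15)
for P,az in (((.545,.08,.19),3),(r2w(-.052,.058,.17),-15)):
    q=env.inverse_kinematics(*tcp(P,az,80));print(q.round());env.goto(*tcp(P,az,80))
r=env.move_straight(*tcp(r2w(-.052,.058,.043+.035),-15,80),rate=.1,force_limit=6)
s=env.read_state();print(r,s["clock"],s["opening"]*87,s["force"])
g=env.grab_frame("scene");w=env.grab_frame("top")
cv2.imwrite("pics/z23.png",np.hstack([cv2.resize(w["image"][140:290,360:510],(399,400)),cv2.resize(g["image"][130:310,160:340],(399,400))]))
J=r2w(-.052,.058,.035);print(proj(g,[J,J+[0,0,.065]]),proj(w,[J+[0,0,.065]]))
E
```

```text
44.9667 55.504016485594235
[  27.   13.  -24.    6.  -44. -118.]
[  10.   12.  -29.    7.  -40. -120.]
False 48.35 55.401463806974355 [ 0.14684314  0.32138332 -0.45121506]
[[280.30418631 243.23148087]
 [278.44070194 221.26985743]] [[400.24036523 221.12574783]]
```

View pics/z23.png

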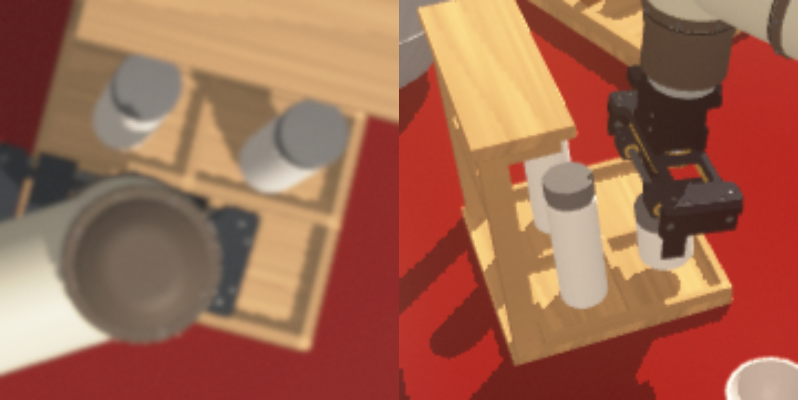

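```bash
python3 - <<'E'
from h import *
from workcell import env
h=.043
r=env.move_straight(*tcp(r2w(-.052,.058,h+.006),-15,80),rate=.03,force_limit=4)
s=env.read_state();print(r,s["clock"],s["force"],s["position"]-tcp(r2w(-.052,.058,h+.012),-15,80)[0])
g=env.grab_frame("scene");B=g["image"][130:310,160:340];cv2.imwrite("pics/z24.png",cv2.resize(B,(540,540)))
E
```

```text
True 49.1833 [-0.02681013  0.17592841  2.19436658] [-0.00022324 -0.0001618  -0.00029081]
```

View pics/z24.png

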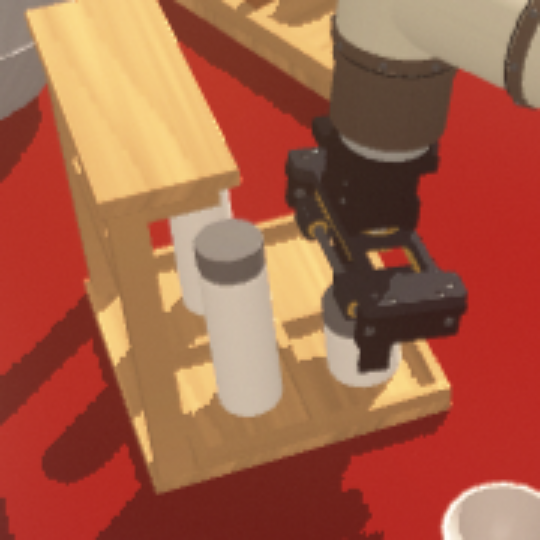

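```bash
python3 - <<'E'
from h import *
from workcell import env
h=.055
env.gripper_to(.85)
r=env.move_straight(*tcp(r2w(-.052,.058,h+.10),-15,80),rate=.1,force_limit=6);print(r)
env.move_straight(*tcp(r2w(-.12,.10,h+.24),-15,80),rate=.2)
s=env.read_state();q=s["joint_positions"].copy();q[0]+=50;env.set_joints(q)
s=env.read_state();print(s["clock"],s["force"])
g=env.grab_frame("scene");w=env.grab_frame("top");cv2.imwrite("pics/s25.png",g["image"]);cv2.imwrite("pics/t25.png",w["image"])
for nm,x,y,d,hh in (("tall_a",.036,.06,.048,.15),("tall_a",.036,-.06,.048,.15),("short",-.052,.058,.056,.065)):
    J=r2w(x,y,.012)
    for f in (g,w):
        P=proj(f,[J+[0,0,hh*.6]])[0];c=env.trace(f,nm)
        if not c: print(nm,"none");continue
        m=min(c,key=lambda k:np.hypot(*(np.argwhere(k["mask"]).mean(0)[::-1]-P)))["mask"]
        p,e=cylfit([f],[m.astype(float)],J[:2],d,hh,.012);v=p-[RX,RY];cc,ss=np.cos(RYAW),np.sin(RYAW)
        print(nm,x,y,"->rack",np.round([cc*v[0]+ss*v[1],-ss*v[0]+cc*v[1]],4),round(e,2))
for k in("mill","tin","ramekin","cup","timer"):
    print(k,[(d["xyz"],round(d["score"],2)) for f in(g,w) for d in env.search_frame(f,k)[:1]])
E
```

```text
False
53.4583 [ 0.72214164 -0.1994718   0.15911675]
tall_a 0.036 0.06 ->rack [0.0367 0.0571] 0.12
tall_a 0.036 0.06 ->rack [0.0352 0.0603] 0.18
tall_a 0.036 -0.06 ->rack [ 0.0344 -0.0672] 0.83
tall_a 0.036 -0.06 ->rack [ 0.0327 -0.0572] 0.09
short -0.052 0.058 ->rack [-0.0517  0.06  ] 0.09
short -0.052 0.058 ->rack [-0.0527  0.0578] 0.11
mill [([0.5434, 0.2484, 0.1055], 0.86), ([0.5195, 0.2237, 0.1536], 0.67)]
tin [([0.4392, 0.1341, 0.0789], 0.84), ([0.428, 0.1244, 0.0803], 0.58)]
ramekin [([0.5367, 0.1167, 0.0272], 0.82), ([0.549, 0.1262, 0.0201], 0.92)]
cup [([0.5025, 0.3479, 0.0549], 0.84), ([0.5104, 0.3583, 0.0417], 0.9)]
timer [([0.6074, 0.3543, 0.0411], 0.89), ([0.5988, 0.3388, 0.05], 0.73)]
```

View pics/s25.png

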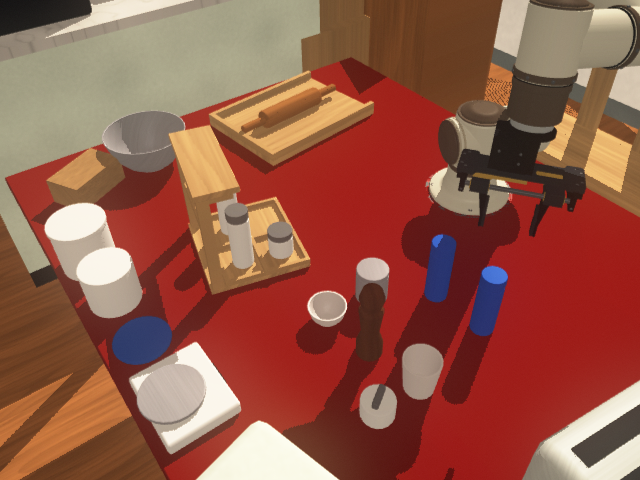

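View pics/t25.png

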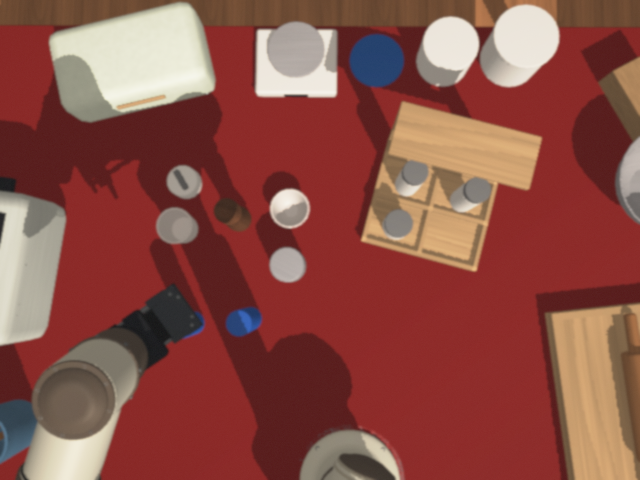

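All three jars stand upright in their bays: top-view lids at (414,173), (476,193) and (398,224). The bystanders are where they were and the hand is clear of everything.

```bash
python3 -c "
from workcell import env
env.close_job();print(env.read_state()['clock'])"
```

```text
the job is handed in; nothing more can be done
the job is handed in; nothing more can be done
```

All three jars are in the rack and the job is handed in, at about 53.5 s on the clock. The two tall jars went in first, one in each back bay, and then the short jar in the front left bay. Each was lowered until light floor contact was felt and then released.

**Final positions:** The last pictures put the jars upright in the rack frame at:

| Jar | Bay | x (mm) | y (mm) |
|---|---|---|---|
| Tall | back left | 36 | 59 |
| Tall | back right | 33 | -57 |
| Short | front left | -52 | 59 |

The mill, tin, bowl, cup and timer were found within about 8 mm of where the same camera first saw them. That is within the scatter of the detections, so I saw no sign they had moved. The two blue look-alikes were left alone. The hand was clear of everything at the end.

**Checks that disagreed:**
- **Finger position:** In the scene and wrist pictures the fingertips sat about 27 mm behind the reported tool point. I corrected for this, and every grasp closed at the jar's diameter.
- **Back right jar:** The scene view of it is mostly hidden by the other tall jar, so its fit there was poor. Its position comes from the top camera alone.

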